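# Set up the drying stand and stack the slats crosswise

## Robot

A 7-joint arm with a two-finger parallel gripper is mounted at the origin on the work surface. World frame = base frame: x ahead of the robot, y to its left, z up, the work surface at z = 0. Lengths are in m, angles in rad, forces in N, time in s.
With the tool pointing down it reaches from about 0.425 to 1.025 m from the base axis. Payload 3.6 kg.
Tool frame: the origin (TCP) lies midway between the tips of the shut fingers; the grasp point (between the pads) lies 19 mm behind it (arm.grasp_offset is the distance from the TCP to the grasp point, in m); z points along the fingers, y is the line along which they close (so a half turn about z gives the same grasp; the last joint's range is limited). The gripper opens to 85 mm and grips with 20 to 120 N. Pads are 22 mm wide; open, the fingers measure 114 mm over their backs; the gripper's body (76 mm by 85 mm) begins 54 mm behind the grasp point. The pads swing forward as they close: fully open they stand 13 mm farther back than shut.
Start: joints at [1.127, 0.591, 0.048, 1.609, -0.033, 0.943, -0.034], TCP at [0.249, -0.681, 0.203] pointing down, gripper open.
Joint ranges: [-2.69, 2.69], [-0.47, 2.24], [-1.27, 1.36], [0.19, 2.51], [-1.53, 4.68], [0.08, 2.07], [-3.09, 3.09]. Speed limits (rad/s): [2.57, 2.57, 3.14, 3.14, 3.14, 3.14, 3.14].

## Interface

Orientations are given as a unit quaternion [w, x, y, z].
In Python, from station import arm gives the robot as it stands.
- The arm moves only by the tool step_arm, never from a script. Its argument "rows" is a list of rows, each a list of 3 entries, a list of its own where there are three numbers: the shift along the tool's x, y, z as a fraction of full scale, then the turn, a rotation vector about the tool's x, y, z as a fraction of full scale, then the opening, from -1 (shut) to 1 (fully open). A call has 1 to 10 rows; each row shifts and turns the commanded pose from where the row before left it, along the tool's axes as they then stand; what a row does not reach is not made up. Full scale, the value 1, is 0.04 m for a shift and 5 degrees for a turn. A row lasts 1/10 s, in which the tool goes at most 50 mm and 8.59 degrees, less where a joint would pass 70% of its speed; a pose out of reach is approached as far as the arm can. A call with a number of a shift or a turn outside -1 to 1 is refused whole. A call with a gripper value outside its range is refused whole. The fingers move at their own pace and stop on an object; the grip force is fixed at half the most. Time passes only in rows, so rows that do not move let the fingers close. It gives the time, the measured TCP pose, the force, the opening and the grip force at its end, in the units of the state.
- arm.get_obs(): the state, without advancing time (a new reading comes with each control period).
- arm.grab_frame(name): name is "scene" or "top" or "wrist"; returns (picture, depth): 400x640x3 uint8, red, green, blue; 400x640 float32, m along the optical axis (not along the pixel's ray), 0 where there is no reading.
- arm.camera_model(name): a dict with "mtx" (3x3 intrinsics, pixels), "k1" (the pictures are not rectified: a ray, as slopes to the right and down, at radius r is drawn at 1 + k1 r^2 times it, then the intrinsics apply), "cam_to_world" (4x4, takes a point from camera to world coordinates). Camera axes: x right, y down, z forward; pixel columns grow to the right and rows downward; lengths in m; the calibration is good to about 2 mm. A picture is of the moment at which its call begins: read the wrist's pose just before it. camera_model takes no time and is no camera call; for the wrist camera it gives the pose at the moment of the call.
- arm.job_done(): hands the job in; it is judged then, once.
The state is a dict: "time": time; "joint_pos": joint angles; "qd": joint speeds; "effort": joint torques, N m; "ee_pos": TCP position; "orientation": TCP orientation; "force": force on the tool from outside, world axes, zero at the start; "ft_torque": the same for the moment, N m; "grip_width": opening from 0.0 (shut) to 1.0 (fully open); "finger_force": force on a finger pad.
Only numpy, scipy, OpenCV 4.12 (cv2) and the standard library are available. Lean on these libraries where they do the work, as an engineer would, in place of code of your own. Each camera call takes 0.05 s, during which the arm holds its last target. There are 200 camera calls.

## Task

Fit the white square deck to the drying stand's bayonet socket: let it in with its red marks in line with the stand's red marks, push down against the spring, turn it a quarter turn clockwise (seen from above) and let it spring up locked and level before anything goes on it. Then stack all the wooden slats on the locked deck to dry, two to a layer round its black handle, each lying flush along an edge of the deck: the first pair along the two edges without red marks, the next pair crosswise on top, and so on; an odd last slat lies by itself on top along one edge. Use every slat there is (five or six), leave the stack standing at rest, and do not disturb the other things on the bench.

Things in the scene. Friction and masses are not known exactly. Their poses are not given: they have to be found in the camera images.
- deck_grip (a point): Handle of the loose deck, a white board 130 x 130 x 10 mm (190 to 260 g). The black handle stands mid-board, 28 (deck x) x 14 (deck y) x 40 mm; pinch it along y from above. The point is on the axis, 24 mm above the board's top, 16 mm below the handle's top, 58 mm above the hub's underside. z up; red marks on the board's top at +x and -x show the lugs. The deck starts standing on its hub.
- deck_hub (a point): Underside centre of the deck's steel hub (axes as the deck): diameter 56 mm, 24 mm long below the board, with two bayonet lugs at its foot along +x and -x, each 16 mm wide, 6 mm thick, reaching 44 mm from the axis. Either way round will do.
- stand: Drying stand, fixed to the bench: green foot 160 x 160 x 8 mm and grey upright socket of diameter 120 mm. Origin on the socket's axis at bench level, z up. Entry gaps for the lugs at +x and -x, marked red on rim and foot. Locked: deck's x axis along the stand's y axis, lugs in notches under the rim, handle point 109 mm above the bench.
- stand_mouth (a point): Centre of the socket's mouth, level with its steel rim, 62 mm above the bench. Opening 64 mm across (4 mm clear all round the hub), gaps admit the lugs within about 0.15 rad. The deck turns only clockwise seen from above (negative about z), 90 degrees, with a stop 0.13 rad beyond; let go there, it springs up locked. Let go half-way it stays under the rim and can be gripped again.
- spring_plate (a joint): Sprung plate inside the socket, 0 up, grows as pressed (m). A deck let in rests on it, handle point 110 mm above the bench, and cannot turn yet. Pressing takes 5.5 N to start and 0.5 N more per mm. From 6 mm down the lugs are clear under the 10 mm thick rim and the deck turns; 10 mm is good; at 14 mm the board meets the rim. Locked it reads about 0.001.
- tray_a: Wooden plant tray, a flat plywood board 165 x 190 x 6 mm with a small flat steel spring clip on its +x edge (not needed), fixed. Origin: centre of its underside. Up to three slats lie on it side by side.
- tray_b: A second such tray, likewise fixed, with up to three slats.
- slat1_mid (a point): A loose brown wooden slat 130 x 22 x 22 mm, 28 to 46 g; the point is its centre, x runs along its length, z up. May be absent (None). Starts lying on a tray; at least 40 mm lie between neighbours.
- slat2_mid (a point): As slat1_mid.
- slat3_mid (a point): As slat1_mid.
- slat4_mid (a point): As slat1_mid.
- slat5_mid (a point): As slat1_mid.
- slat6_mid (a point): As slat1_mid.
- jug: Bystander, leave alone: stainless steel measuring jug, 104 mm across, 125 mm high, handle at +y. Origin at the centre of its underside.
- seedtray: Bystander, leave alone: blue hard silicone seed tray 100 x 220 x 45 mm. Origin at the centre of its underside.
- fork: Bystander, leave alone: steel hand fork, 260 mm long, lying along its x. Origin at the centre of its underside.
- torch: Bystander, leave alone: yellow plastic torch with press button, 155 mm long, lying along its x. Origin at the centre of its underside.
- pot_l: Bystander, leave alone: terracotta pot, 84 mm across, 80 mm high. Origin at the centre of its underside.
- pot_r: Bystander, leave alone: terracotta pot, 84 mm across, 80 mm high. Origin at the centre of its underside.
- feed: Bystander, leave alone: green plastic bottle, 72 mm across, 190 mm high. Origin at the centre of its underside.
Mind the look-alikes: they are no part of the job. What is shaped like the part that bears deck_grip but purple is not meant. Leave any turquoise look-alike of the part that bears slat3_mid alone.

How it is judged:
By the outcome, as a careful person would: the job done as asked, in the order asked, and still so for the second after the job is handed in, with the robot touching nothing.
Of slat1, slat2, slat3, slat4, slat5, slat6 only 5 to 6 are there at a start; the rules pass over those that are not, and their reading is None.
At some moment in a run one of slat1, slat2, slat3, slat4, slat5, slat6 may be knocked a few centimetres aside while the robot is not near it.
Once in a run the grip may slacken for a moment while it holds something.
It also fails if it takes over 210 s, if anything falls off the work surface, if the arm or the gripper's body presses on something with over 40 N, if the wrist force passes 120 N, or if a joint passes its speed limit or range.

## Working session

There is one attempt and no reset: what is moved stays moved. The work goes in short steps, Python scripts to look and compute and a tool call to move; the robot and the scene stay as the last step left them, time stands still between calls to the robot, and variables do not carry over. Pictures are saved under pics/ and viewed, at most 14 in all, crops included, and the job is handed in when it is done.

Besides the shell and the picture viewer there is one more tool, called after "Call:" as name(argument=value, ...), one argument or row to a line, values as JSON. step_arm: Moves the arm, as the interface text tells. Shift numbers are shares of 0.04 m and turn numbers shares of 5 degrees, none past 1 either way. Its arguments: {"type":"object","properties":{"rows":{"type":"array","items":{"type":"array"}}},"required":["rows"]}

```bash
ls; mkdir -p pics; cat > h.py <<'E'
import numpy as np, cv2
from station import arm
def snap(n,f):
    m=arm.camera_model(n); p,d=arm.grab_frame(n); np.savez('pics/'+f+'.npz',p=p,d=d,K=m['mtx'],k1=m['k1'],T=m['cam_to_world'])
    cv2.imwrite('pics/'+f+'.png',p[:,:,::-1]); return p,d,m
def load(f):
    z=np.load('pics/'+f+'.npz'); return z['p'],z['d'],dict(mtx=z['K'],k1=float(z['k1']),cam_to_world=z['T'])
def slopes(m,uv):
    K=np.array(m['mtx']);uv=np.atleast_2d(np.array(uv,float))
    return cv2.undistortPoints(uv.reshape(-1,1,2),K,np.array([m['k1'],0,0,0.])).reshape(-1,2)
def ray(m,uv,z):
    s=slopes(m,uv);T=np.array(m['cam_to_world']);D=np.c_[s,np.ones(len(s))]@T[:3,:3].T
    return T[:3,3]+D*((z-T[2,3])/D[:,2])[:,None]
def cloud(d,m):
    v,u=np.mgrid[:400,:640];s=slopes(m,np.c_[u.ravel(),v.ravel()]);T=np.array(m['cam_to_world'])
    P=np.c_[s,np.ones(len(s))]*d.ravel()[:,None]
    P=P@T[:3,:3].T+T[:3,3];P[d.ravel()==0]=np.nan
    return P.reshape(400,640,3)
E
python3 - <<'E'
from h import *
for n in ['top','scene','wrist']:
    p,d,m=snap(n,n+'0'); print(n,np.round(m['cam_to_world'],3).tolist(),np.round(m['mtx'],1).tolist(),m['k1'])
print(arm.get_obs())
E
```

```text
pics
top [[-0.028, -0.99, 0.141, 0.301], [-0.999, 0.03, 0.018, -0.014], [-0.022, -0.14, -0.99, 1.531], [0.0, 0.0, 0.0, 1.0]] [[452.9, 0.0, 318.9], [0.0, 452.9, 193.4], [0.0, 0.0, 1.0]] -0.018958313160669128
scene [[0.831, 0.312, -0.46, 1.121], [0.556, -0.487, 0.674, -0.927], [-0.014, -0.816, -0.578, 0.854], [0.0, 0.0, 0.0, 1.0]] [[401.7, 0.0, 323.1], [0.0, 401.7, 200.5], [0.0, 0.0, 1.0]] 0.02760372883027541
wrist [[0.342, -0.896, -0.283, 0.321], [-0.94, -0.327, -0.102, -0.653], [-0.001, 0.3, -0.954, 0.371], [0.0, 0.0, 0.0, 1.0]] [[356.8, 0.0, 321.9], [0.0, 356.8, 200.2], [0.0, 0.0, 1.0]] -0.018458382261759294
{'time': 0.15, 'joint_pos': array([ 1.12652222,  0.591935  ,  0.04830765,  1.6095159 , -0.03327572,
        0.94269505, -0.0336894 ]), 'qd': array([ 1.80000503e-05, -4.06765014e-03,  2.70092901e-03, -4.29273316e-03,
        5.79549284e-04, -3.28582452e-03,  5.46980285e-04]), 'effort': array([ 2.39617875e-03, -5.49247313e+01,  1.54898923e+00, -1.98452729e+01,
        9.42176557e-03,  5.65700015e-03,  1.32275034e-05]), 'ee_pos': array([ 0.24889905, -0.68020829,  0.20168871]), 'orientation': array([-8.49030233e-04,  9.84649345e-01,  1.74541982e-01, -2.09829667e-04]), 'force': array([ 0.21940711, -0.29326009, -0.97693115]), 'ft_torque': array([-0.01213465, -0.0161941 ,  0.01819082]), 'finger_force': 0.0, 'grip_width': 1.0041320882802136}
```

View pics/top0.png

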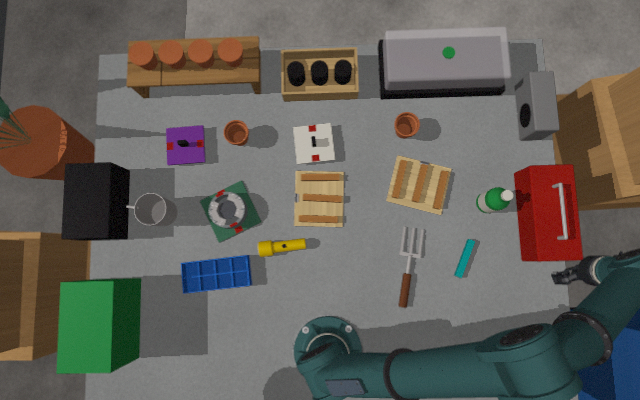

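View pics/scene0.png

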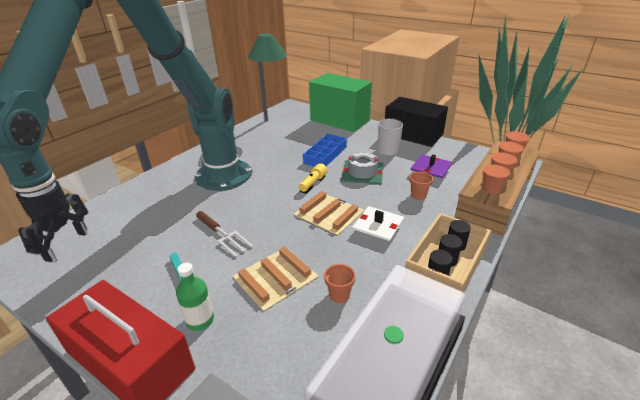

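Top view: white deck at (314,143) with red marks at (312,128) and (316,157), stand at (230,210), and three slats on each tray around (320,198) and (420,185). I'll measure these now.

```bash
cat > m.py <<'E'
from h import *
p,d,m=load('top0'); P=cloud(d,m); hsv=cv2.cvtColor(p,cv2.COLOR_RGB2HSV)
def comps(mask,x0,x1,y0,y1,amin):
    k=np.zeros_like(mask);k[y0:y1,x0:x1]=mask[y0:y1,x0:x1]
    n,l,s,c=cv2.connectedComponentsWithStats(k.astype(np.uint8))
    return [(c[i],s[i,4],l==i) for i in range(1,n) if s[i,4]>=amin]
H,S,V=[hsv[...,i].astype(int) for i in range(3)]
red=((H<6)|(H>174))&(S>150)&(V>60)
for nm,b in dict(deck=(285,345,115,170),stand=(195,265,178,245)).items():
    for c,a,k in comps(red,*b,3): print(nm,'red',np.round(c,1),a,np.round(np.nanmedian(P[k],0),4), 'ray', np.round(ray(m,c,np.nanmedian(P[k][:,2])),4))
wh=(S<40)&(V>150)
for c,a,k in comps(wh,285,345,115,170,200):
    r=cv2.minAreaRect(np.argwhere(k)[:,::-1].astype(np.float32)); print('deck',r, np.nanmedian(P[k],0), ray(m,r[0],.034))
br=(H<14)&(S>110)&(V>70)&(P[...,2]>.018)
for c,a,k in comps(br,285,460,150,235,60):
    q=ray(m,np.argwhere(k)[:,::-1],.028)[:,:2]; r=cv2.minAreaRect((q*1000).astype(np.float32))
    print('slat',np.round(c,1),a,np.round(np.nanmedian(P[k],0),4),np.round(q.mean(0),4),np.round(r[0]),np.round(r[1]),r[2])
st=(P[...,2]>.054)&(P[...,2]<.07)
for c,a,k in comps(st,195,265,178,245,100):
    q=(ray(m,np.argwhere(k)[:,::-1],.062)[:,:2]*1000).astype(np.float32); print('rim',a,cv2.minEnclosingCircle(q))
fo=(H>60)&(H<95)&(S>80)
fo=comps(fo,195,265,175,245,50)
q=np.vstack([ray(m,np.argwhere(k)[:,::-1],.008)[:,:2]*1000 for c,a,k in fo]).astype(np.float32); print('foot',cv2.minAreaRect(q))
for nm,pt in dict(fork=(410,265),torch=(282,246),feed=(495,198),potr=(406,124),potl=(236,132)).items(): print(nm,np.round(P[pt[1],pt[0]],3))
E
python3 m.py
```

```text
deck red [311.9 127.9] 35 [0.7398 0.0303 0.0349] ray [[0.7401 0.0306 0.0349]]
deck red [315.3 157.4] 38 [0.6381 0.0225 0.0334] ray [[0.6372 0.0217 0.0334]]
stand red [219.9 192.9] 31 [0.5238 0.3452 0.0592] ray [[0.522  0.3392 0.0592]]
stand red [233.3 224.1] 19 [0.4176 0.295  0.0623] ray [[0.4176 0.2943 0.0623]]
stand red [238.3 229.1] 38 [0.4043 0.2878 0.0097] ray [[0.4043 0.2883 0.0097]]
deck ((313.32318115234375, 142.90853881835938), (36.99456787109375, 38.87190628051758), 83.6598129272461) [0.68570079 0.03830508 0.03423364] [[0.68766369 0.02714005 0.034     ]]
rim 610 ((466.197021484375, 316.27099609375), 60.32040023803711)
foot ((467.04595947265625, 316.2347106933594), (156.3999786376953, 157.05445861816406), 24.881614685058594)
fork [ 0.269 -0.283 -0.002]
torch [0.343 0.138 0.045]
feed [ 0.467 -0.529  0.145]
potr [ 0.751 -0.295  0.007]
potl [0.742 0.296 0.009]
```

```bash
cat > m2.py <<'E'
exec(open('m.py').read().split("for nm,b in")[0])
print(p[198,320],hsv[198,320],P[198,320],p[182,320],hsv[182,320],P[182,320],hsv[185,312-0],hsv[190,320],P[190,320])
br=(P[...,2]>.019)&(P[...,2]<.04)&(S>60)&(H<20)
for c,a,k in comps(br,285,460,150,235,60):
    q=ray(m,np.argwhere(k)[:,::-1],.028)[:,:2]; r=cv2.minAreaRect((q*1000).astype(np.float32))
    print('slat',np.round(c,1),a,np.round(np.nanmedian(P[k],0),4),np.round(q.mean(0),4),np.round(r[0]),np.round(r[1]),r[2])
E
python3 m2.py
```

```text
[149 101  52] [ 15 166 149] [0.49958761 0.00987011 0.0251921 ] [187 164 118] [ 20  94 187] [ 5.58222374e-01  8.73231740e-03 -1.36462270e-04] [ 20  98 180] [ 20  93 187] [0.52971839 0.00942326 0.00512348]
slat [398.8 178.6] 261 [ 0.5564 -0.2561  0.0278] [ 0.5571 -0.2566] [ 557. -256.] [ 23. 130.] 73.83102416992188
slat [419.5 182.4] 263 [ 0.5407 -0.3255  0.0278] [ 0.5418 -0.3251] [ 542. -325.] [ 23. 130.] 72.29169464111328
slat [440.1 189.4] 276 [ 0.5154 -0.3933  0.0276] [ 0.516  -0.3924] [ 516. -392.] [ 24. 131.] 73.95274353027344
slat [318.8 176.8] 258 [0.5713 0.0129 0.0277] [0.5713 0.0119] [571.  11.] [128.  21.] 88.19134521484375
slat [320.6 197.6] 260 [0.5008 0.0082 0.0277] [0.5007 0.0076] [500.   7.] [128.  23.] 85.0387191772461
slat [317.  218.5] 264 [0.4308 0.0217 0.0278] [0.4308 0.0217] [431.  22.] [127.  22.] 85.83695220947266
```

```bash
cat >> h.py <<'E'
def pose():
    o=arm.get_obs(); w,x,y,z=o['orientation']
    return o, np.array(o['ee_pos']), np.degrees(np.arctan2(2*(x*y+w*z),1-2*(y*y+z*z)))
def plan(*segs,start=None):
    """segs: (x,y,z) shift target or a yaw in degrees; prints tool shift in units & rows"""
    o,p,yaw=pose()
    if start: p,yaw=np.array(start[:3]),start[3]
    print('t',round(o['time'],2),'at',np.round(p,4),'yaw',round(yaw,2),'F',np.round(o['force'],1),'w',round(o['grip_width'],3),'ff',round(o['finger_force'],1),'j7',round(o['joint_pos'][6],2))
    for s in segs:
        if np.ndim(s)==0:
            dt=(s-yaw+180)%360-180; print(' turn z units',round(-dt/5,2),f'({dt:.1f}deg)'); yaw=s
        else:
            d=np.array(s)-p;c,sn=np.cos(np.radians(yaw)),np.sin(np.radians(yaw))
            t=np.array([d[0]*c+d[1]*sn,d[0]*sn-d[1]*c,-d[2]])/.04
            n=int(np.ceil(max(abs(t).max(),np.linalg.norm(t)/1.2,1)));print(' shift tot',np.round(t,2),n,'rows of',np.round(t/n,3)); p=np.array(s)
E
python3 -c "
from h import *
plan((.249,-.68,.28),(.689,.026,.28),185,(.689,.026,.2))"
```

```text
t 0.15 at [ 0.2489 -0.6802  0.2017] yaw 20.1 F [ 0.2 -0.3 -1. ] w 1.004 ff 0.0 j7 -0.03
 shift tot [ 0.   -0.   -1.96] 2 rows of [ 0.002 -0.002 -0.979]
 shift tot [ 16.4  -12.79  -0.  ] 18 rows of [ 0.911 -0.711 -0.   ]
 turn z units -32.98 (164.9deg)
 shift tot [-0.  0.  2.] 3 rows of [-0.     0.     0.667]
```

Call:
step_arm(
  rows=[
    [[0,0,-1],[0,0,0],1],
    [[0,0,-1],[0,0,0],1],
    [[0.91,-0.71,0],[0,0,0],1],
    [[0.91,-0.71,0],[0,0,0],1],
    [[0.91,-0.71,0],[0,0,0],1],
    [[0.91,-0.71,0],[0,0,0],1],
    [[0.91,-0.71,0],[0,0,0],1],
    [[0.91,-0.71,0],[0,0,0],1],
    [[0.91,-0.71,0],[0,0,0],1],
    [[0.91,-0.71,0],[0,0,0],1],
  ],
)

```text
time: 1.15
ee_pos: [0.445, -0.3656, 0.2825]
orientation: [-0.0, 0.985, 0.174, -0.0]
force: [0.7, -1.0, -0.7]
grip_width: 1.003
finger_force: 0.0
```

Call:
step_arm(
  rows=[
    [[0.91,-0.71,0],[0,0,0],1],
    [[0.91,-0.71,0],[0,0,0],1],
    [[0.91,-0.71,0],[0,0,0],1],
    [[0.91,-0.71,0],[0,0,0],1],
    [[0.91,-0.71,0],[0,0,0],1],
    [[0.91,-0.71,0],[0,0,0],1],
    [[0.91,-0.71,0],[0,0,0],1],
    [[0.91,-0.71,0],[0,0,0],1],
    [[0.91,-0.71,0],[0,0,0],1],
    [[0.91,-0.71,0],[0,0,0],1],
  ],
)

```text
time: 2.15
ee_pos: [0.6893, 0.0259, 0.2823]
orientation: [0.0, 0.985, 0.174, -0.0]
force: [-0.2, 0.2, -0.2]
grip_width: 1.002
finger_force: 0.0
```

Call:
step_arm(
  rows=[
    [[0,0,0],[0,0,-1],1],
    [[0,0,0],[0,0,-1],1],
    [[0,0,0],[0,0,-1],1],
    [[0,0,0],[0,0,-1],1],
    [[0,0,0],[0,0,-1],1],
    [[0,0,0],[0,0,-1],1],
    [[0,0,0],[0,0,-1],1],
    [[0,0,0],[0,0,-1],1],
    [[0,0,0],[0,0,-1],1],
    [[0,0,0],[0,0,-1],1],
  ],
)

```text
time: 3.15
ee_pos: [0.6884, 0.0242, 0.2821]
orientation: [-0.0, 0.818, 0.576, -0.0]
force: [0.6, -0.3, 0.7]
grip_width: 1.001
finger_force: 0.0
```

Call:
step_arm(
  rows=[
    [[0,0,0],[0,0,-1],1],
    [[0,0,0],[0,0,-1],1],
    [[0,0,0],[0,0,-1],1],
    [[0,0,0],[0,0,-1],1],
    [[0,0,0],[0,0,-1],1],
    [[0,0,0],[0,0,-1],1],
    [[0,0,0],[0,0,-1],1],
    [[0,0,0],[0,0,-1],1],
    [[0,0,0],[0,0,-1],1],
    [[0,0,0],[0,0,-1],1],
  ],
)

```text
time: 4.15
ee_pos: [0.6884, 0.0241, 0.2821]
orientation: [-0.0, 0.498, 0.867, -0.0]
force: [-0.4, -0.2, 0.2]
grip_width: 0.999
finger_force: 0.0
```

Call:
step_arm(
  rows=[
    [[0,0,0],[0,0,-1],1],
    [[0,0,0],[0,0,-1],1],
    [[0,0,0],[0,0,-1],1],
    [[0,0,0],[0,0,-1],1],
    [[0,0,0],[0,0,-1],1],
    [[0,0,0],[0,0,-1],1],
    [[0,0,0],[0,0,-1],1],
    [[0,0,0],[0,0,-1],1],
    [[0,0,0],[0,0,-1],1],
    [[0,0,0],[0,0,-1],1],
  ],
)

```text
time: 5.15
ee_pos: [0.6884, 0.024, 0.2821]
orientation: [-0.0, 0.085, 0.996, -0.0]
force: [0.6, 0.5, -0.8]
grip_width: 0.994
finger_force: 0.0
```

Call:
step_arm(
  rows=[
    [[0,0,0.6],[0,0,-1],1],
    [[0,0,0.7],[0,0,-1],1],
    [[0,0,0.7],[0,0,-1],1],
    [[0,0,0],[0,0,0],1],
  ],
)

```text
time: 5.55
ee_pos: [0.6853, 0.0224, 0.1976]
orientation: [-0.005, -0.044, 0.999, -0.001]
force: [0.5, -0.5, -0.3]
grip_width: 0.997
finger_force: 0.0
```

```bash
python3 -c "
from h import *
plan(185,(.689,.026,.2))
snap('wrist','w1')"
```

```text
t 5.55 at [0.6853 0.0224 0.1976] yaw -174.92 F [ 0.5 -0.5 -0.3] w 0.997 ff 0.0 j7 1.09
 turn z units 0.02 (-0.1deg)
 shift tot [-0.1   0.08 -0.06] 1 rows of [-0.099  0.081 -0.059]
```

View pics/w1.png

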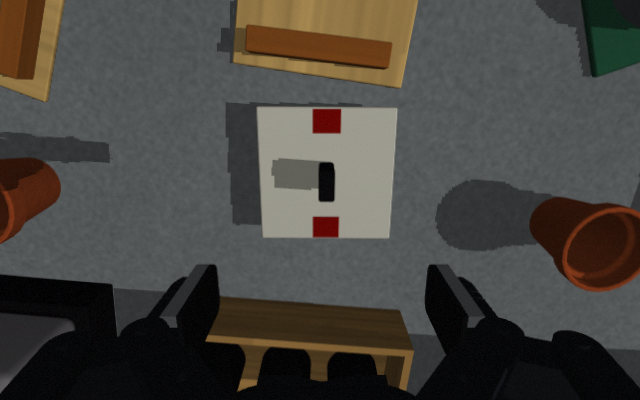

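Wrist view: the deck is squarely in sight, with its marks at (327,121) and (326,227) and the handle at (326,182). I'll measure it against the camera model.

```bash
cat > deck.py <<'E'
from h import *
def redmarks(f,z,box,amin=30):
    p,d,m=load(f); hs=cv2.cvtColor(p,cv2.COLOR_RGB2HSV).astype(int)
    k=((hs[...,0]<6)|(hs[...,0]>174))&(hs[...,1]>200)&(hs[...,2]>50); b=np.zeros_like(k);x0,x1,y0,y1=box;b[y0:y1,x0:x1]=k[y0:y1,x0:x1]
    n,l,s,c=cv2.connectedComponentsWithStats(b.astype(np.uint8)); P=cloud(d,m)
    for i in range(1,n):
        if s[i,4]>=amin: print('red',np.round(c[i],1),s[i,4],'ray',np.round(ray(m,c[i],z)[0],4),'depth',np.round(np.nanmedian(P[l==i],0),4))
if __name__=='__main__':
    redmarks('w1',.034,(250,400,90,250))
    p,d,m=load('w1');P=cloud(d,m)
    k=(P[...,2]>.06)&(P[...,2]<.09);k[:, :300]=0;k[:,350:]=0;k[:150]=0;k[210:]=0
    q=P[k];print('handle',len(q),q.mean(0),(q.min(0)+q.max(0))/2,np.median(q[:,2]))
    k=(P[...,2]>.028)&(P[...,2]<.04);k[:100]=0;k[245:]=0;k[:,:250]=0;k[:,405:]=0
    q=ray(m,np.argwhere(k)[:,::-1],.034)[:,:2]*1000;print(cv2.minAreaRect(q.astype(np.float32)))
    print(np.round(m['cam_to_world'],4))
E
python3 deck.py
```

```text
red [326.6 120.5] 579 ray [0.6348 0.0224 0.034 ] depth [0.6348 0.0225 0.0331]
red [325.4 226.3] 442 ray [0.7382 0.0307 0.034 ] depth [0.7385 0.0307 0.033 ]
handle 543 [0.68550407 0.02583638 0.07158764] [0.68668908 0.02585358 0.0675534 ] 0.07202495155616095
((685.9818725585938, 25.912120819091797), (128.66680908203125, 128.75393676757812), 4.693984508514404)
[[-0.0872  0.9533  0.2892  0.6104]
 [ 0.9962  0.0839  0.0237  0.0165]
 [-0.0016  0.2902 -0.957   0.3679]
 [ 0.      0.      0.      1.    ]]
```

Call:
step_arm(
  rows=[
    [[0,0,0],[0,0,0],1],
    [[0,0,0],[0,0,0],1],
  ],
)

```text
time: 5.8
ee_pos: [0.69, 0.025, 0.2047]
orientation: [0.002, -0.044, 0.999, 0.0]
force: [0.3, 0.7, 1.1]
grip_width: 1.002
finger_force: 0.0
```

```bash
python3 -c "
from h import *
plan(184.7,(.6865,.0262,.04))
print(arm.get_obs()['orientation'])"
```

```text
t 5.8 at [0.69   0.025  0.2047] yaw -174.95 F [0.3 0.7 1.1] w 1.002 ff 0.0 j7 1.09
 turn z units 0.07 (-0.3deg)
 shift tot [0.08 0.04 4.12] 5 rows of [0.017 0.007 0.823]
[ 1.63471872e-03 -4.40488501e-02  9.99028025e-01  1.75699034e-04]
```

Call:
step_arm(
  rows=[
    [[0,0,1],[0,0,0],1],
    [[0,0,0.5],[0,0,0],1],
    [[0,0,0],[0,0,0],1],
    [[0,0,0],[0,0,0],1],
    [[0,0,0],[0,0,0],1],
  ],
)

```text
time: 6.3
ee_pos: [0.6904, 0.0252, 0.145]
orientation: [0.002, -0.044, 0.999, 0.0]
force: [-0.4, 0.5, 0.3]
grip_width: 1.001
finger_force: 0.0
```

```bash
python3 -c "
from h import *
plan(184.7)
snap('wrist','w2')
from deck import redmarks
redmarks('w2',.034,(180,460,0,300))
plan((.6875,.0262,.04))"
```

```text
t 6.3 at [0.6904 0.0252 0.145 ] yaw -174.91 F [-0.4  0.5  0.3] w 1.001 ff 0.0 j7 1.04
 turn z units 0.08 (-0.4deg)
red [323.8 116.4] 910 ray [0.6346 0.0221 0.034 ] depth [0.6346 0.0221 0.033 ]
red [323.  240.5] 638 ray [0.7379 0.0306 0.034 ] depth [0.7384 0.0307 0.033 ]
t 6.35 at [0.6903 0.0251 0.1449] yaw -174.91 F [-0.3 -0.2  0.7] w 1.002 ff 0.0 j7 1.04
 shift tot [0.07 0.03 2.62] 3 rows of [0.022 0.011 0.874]
```

Call:
step_arm(
  rows=[
    [[0.1,0.04,0.9],[0,0,0.08],1],
    [[0,0,0.9],[0,0,0],1],
    [[0,0,0.8],[0,0,0],1],
    [[0,0,0],[0,0,0],1],
    [[0,0,0],[0,0,0],1],
    [[0,0,0],[0,0,0],-1],
    [[0,0,0],[0,0,0],-1],
    [[0,0,0],[0,0,0],-1],
    [[0,0,0],[0,0,0],-1],
    [[0,0,0],[0,0,0],-1],
  ],
)

```text
time: 7.35
ee_pos: [0.6849, 0.0258, 0.0391]
orientation: [0.0, -0.041, 0.999, 0.0]
force: [-2.4, 3.7, 9.8]
grip_width: 0.147
finger_force: 36.9
```

Call:
step_arm(
  rows=[
    [[0,0,0],[0,0,0],-1],
    [[0,0,0],[0,0,0],-1],
    [[0,0,0],[0,0,0],-1],
    [[0,0,0],[0,0,0],-1],
  ],
)

```text
time: 7.75
ee_pos: [0.6849, 0.0262, 0.0392]
orientation: [0.0, -0.041, 0.999, 0.0]
force: [-1.2, 0.4, 6.4]
grip_width: 0.14
finger_force: 59.7
```

```bash
python3 -c "
from h import *
plan((.6863,.0264,.16),(.4665,.3163,.16),204.9)"
```

```text
t 7.75 at [0.6849 0.0262 0.0392] yaw -175.29 F [-1.2  0.4  6.4] w 0.14 ff 59.7 j7 0.94
 shift tot [-0.03  0.   -3.02] 4 rows of [-0.009  0.001 -0.755]
 shift tot [ 4.88  7.67 -0.  ] 8 rows of [ 0.61   0.959 -0.   ]
 turn z units -4.04 (20.2deg)
```

Call:
step_arm(
  rows=[
    [[0,0,-0.5],[0,0,0],-1],
    [[0,0,-1],[0,0,0],-1],
    [[0,0,-1],[0,0,0],-1],
    [[0,0,-1],[0,0,0],-1],
    [[0,0,-0.5],[0,0,0],-1],
    [[0,0,0],[0,0,0],-1],
  ],
)

```text
time: 8.35
ee_pos: [0.6868, 0.0262, 0.2029]
orientation: [0.003, -0.041, 0.999, 0.0]
force: [0.1, 0.1, -1.7]
grip_width: 0.136
finger_force: 58.9
```

```bash
python3 -c "
from h import *
plan((.62,.387,.2),204.9)"
```

```text
t 8.35 at [0.6868 0.0262 0.2029] yaw -175.32 F [ 0.1  0.1 -1.7] w 0.136 ff 58.9 j7 1.07
 shift tot [0.93 9.13 0.07] 10 rows of [0.093 0.913 0.007]
 turn z units -4.04 (20.2deg)
```

Call:
step_arm(
  rows=[
    [[0.09,0.9,0],[0,0,0],-1],
    [[0.09,0.92,0],[0,0,0],-1],
    [[0.09,0.91,0],[0,0,0],-1],
    [[0.09,0.91,0],[0,0,0],-1],
    [[0.09,0.91,0],[0,0,0],-1],
    [[0.09,0.91,0],[0,0,0],-1],
    [[0.09,0.91,0],[0,0,0],-1],
    [[0.09,0.91,0],[0,0,0],-1],
    [[0.09,0.91,0],[0,0,0],-1],
    [[0.09,0.91,0],[0,0,0],-1],
  ],
)

```text
time: 9.35
ee_pos: [0.6177, 0.3852, 0.196]
orientation: [-0.002, -0.041, 0.999, -0.002]
force: [-0.1, 0.0, -2.0]
grip_width: 0.138
finger_force: 58.9
```

Call:
step_arm(
  rows=[
    [[0,0,0],[0,0,-0.8],-1],
    [[0,0,0],[0,0,-0.8],-1],
    [[0,0,0],[0,0,-0.8],-1],
    [[0,0,0],[0,0,-0.8],-1],
    [[0,0,0],[0,0,-0.84],-1],
    [[0,0,0],[0,0,0],-1],
    [[0,0,0],[0,0,0],-1],
    [[0,0,0],[0,0,0],-1],
  ],
)

```text
time: 10.15
ee_pos: [0.6186, 0.3849, 0.1977]
orientation: [-0.001, -0.215, 0.977, -0.0]
force: [-0.8, 0.6, -1.6]
grip_width: 0.139
finger_force: 59.0
```

```bash
python3 -c "
from h import *
plan(204.9)
snap('wrist','w3')"
```

```text
t 10.15 at [0.6186 0.3849 0.1977] yaw -155.16 F [-0.8  0.6 -1.6] w 0.139 ff 59.0 j7 0.88
 turn z units -0.01 (0.1deg)
```

View pics/w3.png

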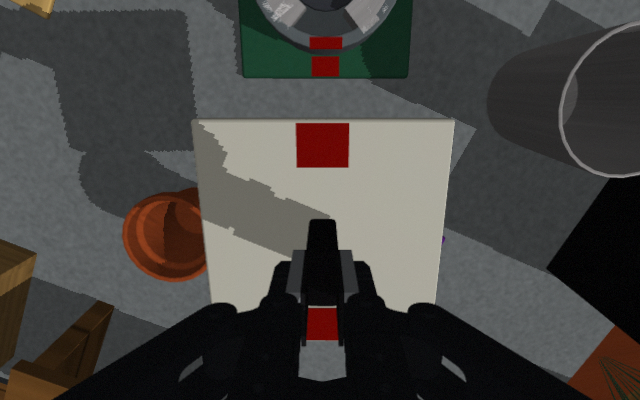

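Wrist view: held deck's front mark at (322,145), and the stand's rim and foot marks at (325,43) and (325,66), with half the socket cut off. I'll back off and rise a bit to see all of it.

Call:
step_arm(
  rows=[
    [[-0.8,0,-0.6],[0,0,0],-1],
    [[-0.8,0,-0.6],[0,0,0],-1],
    [[0,0,0],[0,0,0],-1],
    [[0,0,0],[0,0,0],-1],
    [[0,0,0],[0,0,0],-1],
  ],
)

```text
time: 10.7
ee_pos: [0.6756, 0.4119, 0.2455]
orientation: [-0.001, -0.216, 0.976, -0.001]
force: [-0.0, -0.1, -2.4]
grip_width: 0.138
finger_force: 59.0
```

```bash
cat > st.py <<'E'
from h import *
from deck import redmarks
plan(204.9)
p,d,m=snap('wrist','w4')
o,t,yaw=pose()
redmarks('w4',t[2]-.005,(250,400,100,200)); 
print('rim');redmarks('w4',.062,(200,450,0,125)); print('foot');redmarks('w4',.008,(200,450,0,125))
P=cloud(d,m); k=(P[...,2]>.055)&(P[...,2]<.069); k[130:]=0
q=ray(m,np.argwhere(k)[:,::-1],.062)[:,:2]*1000; print('rim',len(q),cv2.minEnclosingCircle(q.astype(np.float32)))
k=(P[...,2]>t[2]-.015)&(P[...,2]<t[2]+.005);k[:100]=0;k[300:]=0
q=ray(m,np.argwhere(k)[:,::-1],t[2]-.005)[:,:2]*1000;print('deck',len(q),cv2.minAreaRect(q.astype(np.float32)),np.nanmedian(P[k][:,2]))
E
python3 st.py
```

```text
t 10.7 at [0.6756 0.4119 0.2455] yaw -155.05 F [-0.  -0.1 -2.4] w 0.138 ff 59.0 j7 0.96
 turn z units 0.01 (-0.0deg)
red [322.2 144.9] 2204 ray [0.6299 0.3913 0.2404] depth [0.63   0.3913 0.2394]
rim
red [324.5   6.5] 336 ray [0.541  0.3522 0.062 ] depth [0.5309 0.3479 0.0074]
red [322.5 124. ] 52 ray [0.6353 0.394  0.062 ] depth [0.6207 0.3875 0.2395]
foot
red [324.5   6.5] 336 ray [0.531  0.3479 0.008 ] depth [0.5309 0.3479 0.0074]
red [322.5 124. ] 52 ray [0.6398 0.3961 0.008 ] depth [0.6207 0.3875 0.2395]
rim 1826 ((604.856689453125, 461.53045654296875), 237.48545837402344)
deck 39059 ((663.2125244140625, 406.9166564941406), (99.73483276367188, 127.22960662841797), 24.921445846557617) 0.2385908251766517
```

View pics/w4.png

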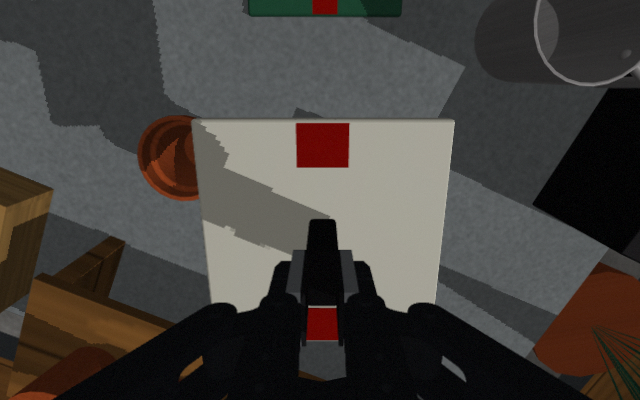

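I moved the wrong way, and the socket is now cut off. The held deck does measure well: its axis is 1.6 mm behind the TCP along tool x. I'll move nearer to the stand.

Call:
step_arm(
  rows=[
    [[0.9,0,0.4],[0,0,0],-1],
    [[0.8,0,0.4],[0,0,0],-1],
    [[0.8,0,0.4],[0,0,0],-1],
    [[0,0,0],[0,0,0],-1],
    [[0,0,0],[0,0,0],-1],
    [[0,0,0],[0,0,0],-1],
  ],
)

```text
time: 11.35
ee_pos: [0.5871, 0.3705, 0.199]
orientation: [0.001, -0.215, 0.977, 0.0]
force: [0.8, 0.6, -2.1]
grip_width: 0.135
finger_force: 59.0
```

```bash
sed -i "s/'w4'/'w5'/g; s/k\[130:\]=0/k[118:]=0;k[:,:200]=0;k[:,450:]=0/" st.py; python3 st.py
```

```text
t 11.35 at [0.5871 0.3705 0.199 ] yaw -155.13 F [ 0.8  0.6 -2.1] w 0.135 ff 59.0 j7 0.86
 turn z units -0.01 (0.0deg)
red [324.5 106. ] 338 ray [0.5241 0.3432 0.1942] depth [0.5314 0.3479 0.0073]
red [322.1 144.9] 2203 ray [0.5413 0.3499 0.1942] depth [0.5415 0.35   0.1928]
rim
red [324.8  96.9] 827 ray [0.5226 0.3437 0.062 ] depth [0.5233 0.3445 0.0082]
red [322.5 124. ] 52 ray [0.5434 0.3513 0.062 ] depth [0.5322 0.3459 0.1929]
foot
red [324.8  96.9] 827 ray [0.5235 0.3446 0.008 ] depth [0.5233 0.3445 0.0082]
red [322.5 124. ] 52 ray [0.548  0.3535 0.008 ] depth [0.5322 0.3459 0.1929]
rim 6361 ((467.2562255859375, 318.5718688964844), 59.17523193359375)
deck 39101 ((574.6281127929688, 365.50616455078125), (99.61702728271484, 126.86498260498047), 24.8049373626709) 0.19211058424097513
```

View pics/w5.png

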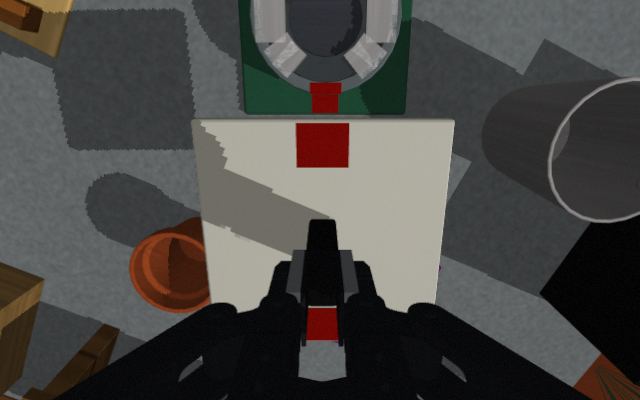

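Wrist view: the socket sits ahead with its foot mark at (325,106). The foot edge is parallel to the deck edge, so yaw matches. The rim is cut at the top, so I'll fit a known-radius circle to its near arc.

```bash
python3 - <<'E'
from h import *
from scipy.optimize import least_squares
p,d,m=load('w5');P=cloud(d,m)
k=(P[...,2]>.056)&(P[...,2]<.068);k[115:]=0;k[:,:230]=0;k[:,430:]=0
pts=[]
for v in range(5,60):
    us=np.where(k[v])[0]; pts+= [(us.min()-.5,v),(us.max()+.5,v)]
for u in range(270,380):
    vs=np.where(k[:,u])[0]; pts.append((u,vs.max()+.5))
q=ray(m,pts,.062)[:,:2]
r=least_squares(lambda c:np.hypot(*(q-c).T)-.06,[.467,.317],loss='soft_l1',f_scale=.001)
print(r.x,np.abs(r.fun).mean())
r=least_squares(lambda c:np.hypot(*(q-c[:2]).T)-c[2],[.467,.317,.06],loss='soft_l1',f_scale=.001);print(r.x)
s=r.x[:2]
ax=np.array([.5413,.3499])+.0518*np.array([np.cos(np.radians(24.85)),np.sin(np.radians(24.85))]); print('axis now',ax)
o,t,y=pose();e=s-ax;print(t,e)
plan((t[0]+e[0],t[1]+e[1],.199))
E
```

```text
[0.46545281 0.31764006] 0.0006063490244851418
[0.46666213 0.31824614 0.05890274]
axis now [0.58830389 0.37166864]
[0.58746887 0.37079968 0.19924965] [-0.12164176 -0.05342251]
t 11.4 at [0.5875 0.3708 0.1992] yaw -155.16 F [-0.7  0.2 -1.6] w 0.137 ff 59.0 j7 0.86
 shift tot [3.32 0.07 0.01] 4 rows of [0.83  0.016 0.002]
```

Call:
step_arm(
  rows=[
    [[0.84,0.02,0],[0,0,0],-1],
    [[0.84,0.02,0],[0,0,0],-1],
    [[0.84,0.02,0],[0,0,0],-1],
    [[0.82,0,0],[0,0,0],-1],
    [[0,0,0.8],[0,0,0],-1],
    [[0,0,0.8],[0,0,0],-1],
    [[0,0,0.6],[0,0,0],-1],
    [[0,0,0],[0,0,0],-1],
    [[0,0,0],[0,0,0],-1],
    [[0,0,0],[0,0,0],-1],
  ],
)

```text
time: 12.4
ee_pos: [0.4653, 0.318, 0.1123]
orientation: [0.001, -0.216, 0.976, 0.001]
force: [-0.7, 0.8, -1.3]
grip_width: 0.138
finger_force: 59.0
```

```bash
python3 - <<'E'
from h import *
plan((.4652,.3166,.091))
E
```

```text
t 12.4 at [0.4653 0.318  0.1123] yaw -155.1 F [-0.7  0.8 -1.3] w 0.138 ff 59.0 j7 0.65
 shift tot [ 0.02 -0.03  0.53] 1 rows of [ 0.018 -0.029  0.532]
```

Call:
step_arm(
  rows=[
    [[0.02,-0.02,0.1],[0,0,0],-1],
    [[0,0,0.15],[0,0,0],-1],
    [[0,0,0.15],[0,0,0],-1],
    [[0,0,0.1],[0,0,0],-1],
    [[0,0,0],[0,0,0],-1],
    [[0,0,0],[0,0,0],-1],
  ],
)

```text
time: 13.0
ee_pos: [0.4635, 0.315, 0.0909]
orientation: [-0.0, -0.216, 0.976, -0.0]
force: [-1.4, -1.6, 3.3]
grip_width: 0.138
finger_force: 59.6
```

It has dropped in to the resting height, as predicted. Next I press 10 mm.

Call:
step_arm(
  rows=[
    [[0,0,0.1],[0,0,0],-1],
    [[0,0,0.1],[0,0,0],-1],
    [[0,0,0.05],[0,0,0],-1],
    [[0,0,0],[0,0,0],-1],
    [[0,0,0],[0,0,0],-1],
    [[0,0,0],[0,0,0],-1],
  ],
)

```text
time: 13.6
ee_pos: [0.4636, 0.3152, 0.0812]
orientation: [0.0, -0.216, 0.976, -0.0]
force: [-1.5, -1.3, 8.5]
grip_width: 0.14
finger_force: 60.2
```

Call:
step_arm(
  rows=[
    [[0,0.004,0],[0,0,0.6],-1],
    [[0,0.004,0],[0,0,0.8],-1],
    [[0,0.004,0],[0,0,0.8],-1],
    [[0,0.004,0],[0,0,0.8],-1],
    [[0,0.004,0],[0,0,0.8],-1],
    [[0,0.004,0],[0,0,0.8],-1],
    [[0,0.004,0],[0,0,0.8],-1],
    [[0,0.004,0],[0,0,0.8],-1],
    [[0,0.004,0],[0,0,0.8],-1],
    [[0,0,0],[0,0,0],-1],
  ],
)

```text
time: 14.6
ee_pos: [0.4649, 0.3186, 0.082]
orientation: [0.002, 0.088, 0.996, 0.002]
force: [0.0, -0.0, 8.4]
grip_width: 0.138
finger_force: 60.1
```

```bash
python3 - <<'E'
from h import *
plan(115); print(arm.get_obs()['ft_torque'])
E
```

```text
t 14.6 at [0.4649 0.3186 0.082 ] yaw 169.88 F [ 0.  -0.   8.4] w 0.138 ff 60.1 j7 0.11
 turn z units 10.98 (-54.9deg)
[-0.08715822  0.02757363 -0.02384118]
```

Call:
step_arm(
  rows=[
    [[0,0.004,0],[0,0,1],-1],
    [[0,0.004,0],[0,0,1],-1],
    [[0,0.004,0],[0,0,1],-1],
    [[0,0.004,0],[0,0,1],-1],
    [[0,0.004,0],[0,0,1],-1],
    [[0,0.004,0],[0,0,1],-1],
    [[0,0.004,0],[0,0,1],-1],
    [[0,0.004,0],[0,0,1],-1],
    [[0,0.004,0],[0,0,1],-1],
    [[0,0.004,0],[0,0,1],-1],
  ],
)

```text
time: 15.6
ee_pos: [0.466, 0.3199, 0.0819]
orientation: [0.001, 0.502, 0.865, 0.002]
force: [-0.0, -0.4, 7.8]
grip_width: 0.139
finger_force: 60.1
```

Call:
step_arm(
  rows=[
    [[0,0.004,0],[0,0,1],-1],
    [[0,0,0],[0,0,0],-1],
    [[0,0,0],[0,0,0],-1],
    [[0,0,0],[0,0,0],-1],
  ],
)

```text
time: 16.0
ee_pos: [0.4662, 0.32, 0.082]
orientation: [0.001, 0.538, 0.843, 0.003]
force: [0.2, -0.7, 7.1]
grip_width: 0.136
finger_force: 60.1
```

```bash
python3 - <<'E'
from h import *
plan(115); print(arm.get_obs()['ft_torque'])
E
```

```text
t 16.0 at [0.4662 0.32   0.082 ] yaw 114.91 F [ 0.2 -0.7  7.1] w 0.136 ff 60.1 j7 -0.62
 turn z units -0.02 (0.1deg)
[-0.01856548  0.07191628 -0.03819241]
```

Call:
step_arm(
  rows=[
    [[0,0,-0.1],[0,0,0],-1],
    [[0,0,-0.1],[0,0,0],-1],
    [[0,0,0],[0,0,0],-1],
    [[0,0,0],[0,0,0],-1],
    [[0,0,0],[0,0,0],-0.6],
    [[0,0,0],[0,0,0],-0.2],
    [[0,0,0],[0,0,0],0.2],
    [[0,0,0],[0,0,0],0.5],
  ],
)

```text
time: 16.8
ee_pos: [0.4635, 0.317, 0.0879]
orientation: [-0.0, 0.538, 0.843, -0.001]
force: [-0.7, 0.8, -0.3]
grip_width: 0.707
finger_force: 0.0
```

```bash
python3 - <<'E'
from h import *
plan((.4662,.32,.22))
E
```

```text
t 16.8 at [0.4635 0.317  0.0879] yaw 114.9 F [-0.7  0.8 -0.3] w 0.707 ff 0.0 j7 -0.62
 shift tot [ 0.04  0.09 -3.3 ] 4 rows of [ 0.01   0.023 -0.826]
```

Call:
step_arm(
  rows=[
    [[0,0,-0.6],[0,0,0],0.6],
    [[0,0,-1],[0,0,0],1],
    [[0,0,-1],[0,0,0],1],
    [[0,0,-1],[0,0,0],1],
    [[0,0,-0.6],[0,0,0],1],
    [[0,0,0],[0,0,0],1],
    [[0,0,0],[0,0,0],1],
    [[0,0,0],[0,0,0],1],
  ],
)

```text
time: 17.6
ee_pos: [0.4634, 0.3168, 0.2549]
orientation: [-0.001, 0.538, 0.843, -0.002]
force: [0.6, -0.5, 0.2]
grip_width: 0.999
finger_force: 0.0
```

```bash
cat > lk.py <<'E'
from h import *
import sys
from deck import redmarks
f=sys.argv[1]
plan((.4665,.317,.3))
p,d,m=snap('wrist',f);P=cloud(d,m)
redmarks(f,.085,(150,500,0,300))
k=(P[...,2]>.075)&(P[...,2]<.095)&(np.hypot(P[...,0]-.466,P[...,1]-.317)<.1)
cv2.imwrite('pics/x.png',k*255)
q=P[k];A=np.c_[q[:,:2]-[.466,.317],np.ones(len(q))];c=np.linalg.lstsq(A,q[:,2],rcond=None)[0];print('plane',np.round(c,4))
r=ray(m,np.argwhere(k)[:,::-1],.085)[:,:2]*1000;print(cv2.minAreaRect(r.astype(np.float32)))
E
python3 lk.py w6
```

```text
t 17.6 at [0.4634 0.3168 0.2549] yaw 114.9 F [ 0.6 -0.5  0.2] w 0.999 ff 0.0 j7 -0.47
 shift tot [-0.03  0.07 -1.13] 2 rows of [-0.014  0.037 -0.564]
red [326.5 116. ] 599 ray [0.4445 0.3657 0.085 ] depth [0.4446 0.3657 0.0841]
red [326.4 220.9] 452 ray [0.4885 0.2713 0.085 ] depth [0.4886 0.271  0.0842]
plane [ 0.0007 -0.0024  0.0835]
((466.0262756347656, 318.3983154296875), (128.81900024414062, 129.0828094482422), 24.759984970092773)[ WARN:0@0.427] global loadsave.cpp:1063 imwrite_ Unsupported depth image for selected encoder is fallbacked to CV_8U.
```

View pics/w6.png

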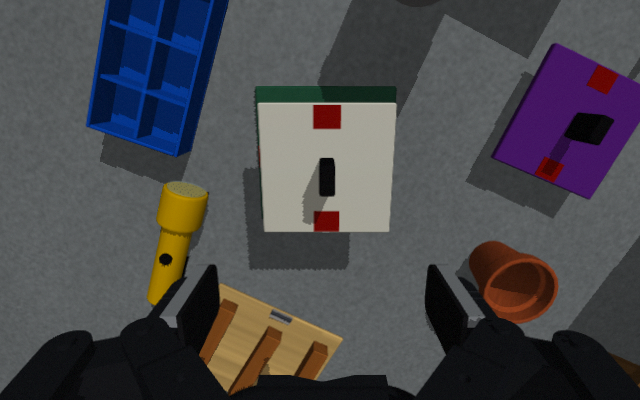

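The deck is locked: board top at about 0.084 m, level, marks now at (327,116) and (326,221), and the board square to the stand. On to tray A.

```bash
python3 -c "
from h import *
plan((.53,.0085,.255),92,(.53,.0085,.2))"
```

```text
t 17.65 at [0.4634 0.3168 0.2547] yaw 114.9 F [ 0.5  0.9 -0.1] w 1.0 ff 0.0 j7 -0.47
 shift tot [-7.69 -1.73 -0.01] 8 rows of [-0.962 -0.217 -0.001]
 turn z units 4.58 (-22.9deg)
 shift tot [0.   0.   1.37] 2 rows of [0.    0.    0.687]
```

Call:
step_arm(
  rows=[
    [[-0.96,-0.22,0],[0,0,0],1],
    [[-0.96,-0.22,0],[0,0,0],1],
    [[-0.96,-0.22,0],[0,0,0],1],
    [[-0.96,-0.22,0],[0,0,0],1],
    [[-0.96,-0.22,0],[0,0,0],1],
    [[-0.96,-0.22,0],[0,0,0],1],
    [[-0.96,-0.22,0],[0,0,0],1],
    [[-0.96,-0.22,0],[0,0,0],1],
  ],
)

```text
time: 18.45
ee_pos: [0.529, 0.008, 0.2551]
orientation: [-0.001, 0.538, 0.843, -0.001]
force: [0.6, 0.2, 0.3]
grip_width: 1.001
finger_force: 0.0
```

Call:
step_arm(
  rows=[
    [[0,0,0.3],[0,0,1],0.3],
    [[0,0,0.4],[0,0,1],0.3],
    [[0,0,0.4],[0,0,1],0.3],
    [[0,0,0.3],[0,0,1],0.3],
    [[0,0,0],[0,0,0.6],0.3],
    [[0,0,0],[0,0,0],0.3],
    [[0,0,0],[0,0,0],0.3],
    [[0,0,0],[0,0,0],0.3],
  ],
)

```text
time: 19.25
ee_pos: [0.5298, 0.0097, 0.2004]
orientation: [-0.0, 0.695, 0.719, -0.0]
force: [-0.4, -0.4, -0.3]
grip_width: 0.647
finger_force: 0.0
```

```bash
cat > sl.py <<'E'
from h import *
import sys
from scipy import ndimage
def slats(f,zlo=.0235,zhi=.034,ztop=.028):
    p,d,m=load(f);P=cloud(d,m);hs=cv2.cvtColor(p,cv2.COLOR_RGB2HSV).astype(int)
    k=(P[...,2]>zlo)&(P[...,2]<zhi)&(hs[...,0]<20)&(hs[...,1]>90); k=ndimage.binary_opening(k,np.ones((3,3)))
    n,l,s,c=cv2.connectedComponentsWithStats(k.astype(np.uint8)); out=[]
    for i in range(1,n):
        if s[i,4]<400: continue
        q=ray(m,np.argwhere(l==i)[:,::-1],ztop)[:,:2]*1000
        (cx,cy),(w,h),a=cv2.minAreaRect(q.astype(np.float32))
        if w<h: w,h,a=h,w,a+90
        if not(14<h<32 and 60<w<140): continue
        print('slat px',np.round(c[i]),'centre',round(cx/1000,4),round(cy/1000,4),'size',round(w,1),round(h,1),'dir',round((a+360)%180,1),'z',np.round(np.median(P[l==i][:,2]),4)); out.append((cx/1000,cy/1000,(a+360)%180))
    return out
if __name__=='__main__':
    f=sys.argv[1]; snap('wrist',f); plan(); slats(f)
E
python3 sl.py w7
```

```text
t 19.3 at [0.53   0.0097 0.2006] yaw 91.94 F [ 0.1 -1.2 -0.5] w 0.648 ff 0.0 j7 -0.23
slat px [221. 151.] centre 0.4313 0.02 size 129.3 21.9 dir 86.6 z 0.0264
slat px [364. 167.] centre 0.5703 0.0094 size 129.1 22.0 dir 88.4 z 0.0264
slat px [292. 170.] centre 0.4995 0.0049 size 129.0 21.9 dir 85.0 z 0.0264
slat px [ 26. 372.] centre 0.1805 -0.2515 size 65.6 17.1 dir 169.9 z 0.0258
```

View pics/w7.png

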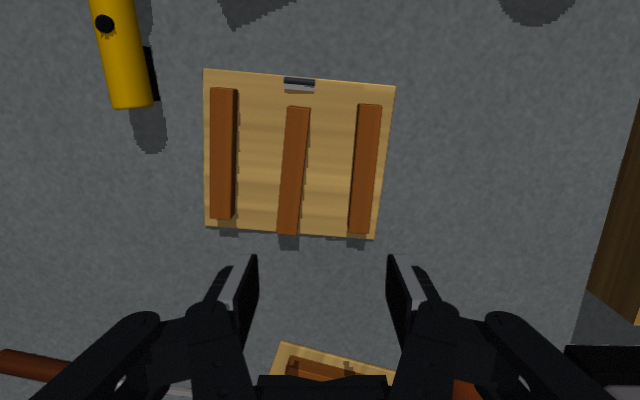

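Wrist view: three clean slats on tray A at (221,151), (292,170) and (364,167). I'll take the far one at (0.570, 0.009).

```bash
python3 -c "
from h import *
plan(88.4,(.5703,.0094,.1),(.5703,.0094,.009))"
```

```text
t 19.3 at [0.53   0.0097 0.2006] yaw 91.94 F [ 0.1 -1.2 -0.5] w 0.648 ff 0.0 j7 -0.23
 turn z units 0.71 (-3.5deg)
 shift tot [0.02 1.01 2.51] 3 rows of [0.007 0.336 0.838]
 shift tot [0.   0.   2.28] 3 rows of [0.    0.    0.758]
```

Call:
step_arm(
  rows=[
    [[0,0,0],[0,0,0.71],0.3],
    [[0.02,0.5,0.8],[0,0,0],0.3],
    [[0,0.5,0.8],[0,0,0],0.3],
    [[0,0,0.9],[0,0,0],0.3],
    [[0,0,0],[0,0,0],0.3],
    [[0,0,0],[0,0,0],0.3],
  ],
)

```text
time: 19.9
ee_pos: [0.5693, 0.0093, 0.1006]
orientation: [-0.001, 0.717, 0.697, -0.001]
force: [-0.0, 0.0, 0.3]
grip_width: 0.653
finger_force: 0.0
```

```bash
python3 -c "
from h import *
plan((.5703,.0094,.009))"
```

```text
t 19.9 at [0.5693 0.0093 0.1006] yaw 88.37 F [-0.   0.   0.3] w 0.653 ff 0.0 j7 -0.34
 shift tot [0.   0.02 2.29] 3 rows of [0.001 0.008 0.763]
```

Call:
step_arm(
  rows=[
    [[0,0.02,0.9],[0,0,0],0.3],
    [[0,0,0.9],[0,0,0],0.3],
    [[0,0,0.49],[0,0,0],0.3],
    [[0,0,0],[0,0,0],0.3],
    [[0,0,0],[0,0,0],0.3],
    [[0,0,0],[0,0,0],-1],
    [[0,0,0],[0,0,0],-1],
    [[0,0,0],[0,0,0],-1],
    [[0,0,0],[0,0,0],-1],
    [[0,0,0],[0,0,0],-1],
  ],
)

```text
time: 20.9
ee_pos: [0.5708, 0.0093, 0.0093]
orientation: [0.0, 0.717, 0.697, 0.0]
force: [-0.1, -0.6, -0.1]
grip_width: -0.001
finger_force: 0.0
```

```bash
python3 -c "
from h import *
plan()"
```

```text
t 20.9 at [0.5708 0.0093 0.0093] yaw 88.35 F [-0.1 -0.6 -0.1] w -0.001 ff 0.0 j7 -0.4
```

Closed on nothing, so I'll look.

```bash
python3 sl.py w8; python3 - <<'E'
from h import *
p,d,m=snap('top','t8')
E
```

```text
t 20.95 at [0.5708 0.0093 0.0091] yaw 88.35 F [-0.   0.7 -0.7] w -0.001 ff 0.0 j7 -0.4
slat px [ 29. 241.] centre 0.4329 0.0209 size 127.8 23.5 dir 86.2 z 0.0263
slat px [323. 185.] centre 0.5718 0.0416 size 65.2 21.6 dir 88.4 z 0.0263
slat px [173. 229.] centre 0.5024 0.0181 size 103.9 22.6 dir 84.9 z 0.0263
```

View pics/w8.png

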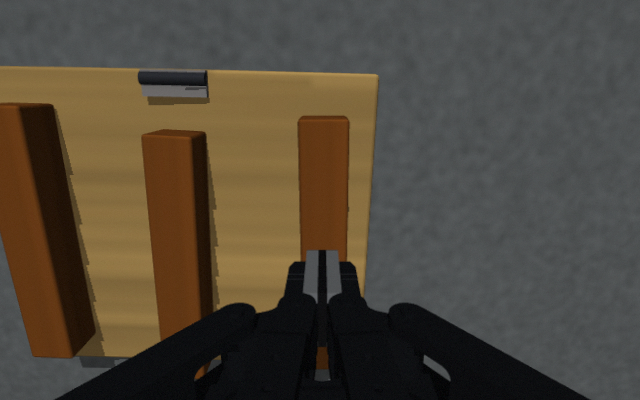

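```bash
python3 - <<'E'
from h import *
p,d,m=load('w8');P=cloud(d,m)
for v in range(240,380,10): print(v,[ (np.round(P[v,u],3).tolist(),p[v,u].tolist()) for u in (312,322,335)])
E
```

```text
240 [([0.566, 0.019, 0.026], [97, 53, 17]), ([0.571, 0.02, 0.028], [99, 55, 22]), ([0.577, 0.018, 0.026], [102, 58, 21])]
250 [([0.567, 0.021, 0.04], [74, 68, 64]), ([0.571, 0.021, 0.04], [24, 15, 13]), ([0.576, 0.02, 0.04], [73, 66, 65])]
260 [([0.567, 0.021, 0.049], [82, 84, 85]), ([0.571, 0.02, 0.049], [12, 13, 13]), ([0.576, 0.02, 0.05], [80, 82, 84])]
270 [([0.567, 0.021, 0.059], [80, 83, 85]), ([0.571, 0.021, 0.059], [11, 10, 10]), ([0.576, 0.021, 0.058], [83, 84, 86])]
280 [([0.567, 0.021, 0.066], [82, 83, 85]), ([0.571, 0.02, 0.065], [8, 6, 10]), ([0.575, 0.02, 0.065], [79, 82, 83])]
290 [([0.567, 0.021, 0.072], [81, 84, 87]), ([0.571, 0.021, 0.072], [10, 12, 14]), ([0.575, 0.021, 0.072], [81, 82, 85])]
300 [([0.568, 0.022, 0.08], [12, 15, 16]), ([0.571, 0.018, 0.074], [17, 16, 16]), ([0.575, 0.021, 0.078], [12, 14, 14])]
310 [([0.568, 0.021, 0.084], [10, 15, 16]), ([0.571, 0.014, 0.074], [17, 16, 16]), ([0.575, 0.022, 0.085], [12, 14, 16])]
320 [([0.568, 0.022, 0.09], [9, 9, 12]), ([0.57, 0.01, 0.074], [17, 16, 17]), ([0.575, 0.022, 0.09], [10, 13, 15])]
330 [([0.568, 0.018, 0.09], [4, 2, 4]), ([0.57, 0.006, 0.074], [16, 14, 15]), ([0.574, 0.022, 0.095], [12, 13, 17])]
340 [([0.567, 0.011, 0.085], [6, 8, 9]), ([0.57, 0.002, 0.074], [16, 16, 17]), ([0.574, 0.022, 0.1], [6, 5, 6])]
350 [([0.567, 0.007, 0.085], [8, 7, 10]), ([0.569, -0.043, 0.026], [57, 31, 11]), ([0.574, 0.019, 0.099], [7, 6, 9])]
360 [([0.567, 0.002, 0.084], [12, 12, 13]), ([0.569, -0.05, 0.026], [58, 34, 15]), ([0.574, 0.016, 0.1], [9, 6, 8])]
370 [([0.567, 0.003, 0.089], [14, 13, 16]), ([0.568, -0.081, -0.001], [45, 47, 47]), ([0.574, 0.013, 0.1], [13, 12, 12])]
```

```bash
python3 - <<'E'
from h import *
p,d,m=load('w8');P=cloud(d,m)
for v in range(240,256): print(v,np.round(P[v,312],4),p[v,312],np.round(P[v,335],4))
for u in (312,322,335): print(ray(m,(u,249),.028),ray(m,(u,249),.009))
# earlier view w3: held handle pads
p,d,m=load('w5');P=cloud(d,m)
for v in range(215,310,8): print(v,[np.round(P[v,u],3).tolist() for u in (298,322,346)])
E
```

```text
240 [0.5661 0.0191 0.0263] [97 53 17] [0.5768 0.0185 0.0256]
241 [0.5661 0.0186 0.0262] [97 54 20] [0.5768 0.018  0.0256]
242 [0.5661 0.0179 0.0259] [96 53 17] [0.5768 0.0178 0.0263]
243 [0.5661 0.0179 0.0269] [98 53 21] [0.5768 0.0171 0.0259]
244 [0.5661 0.0174 0.0269] [97 55 18] [0.5768 0.0166 0.0259]
245 [0.566  0.0168 0.0268] [95 52 16] [0.5767 0.0167 0.0273]
246 [0.566  0.0164 0.027 ] [98 55 20] [0.5767 0.0158 0.0264]
247 [0.566  0.0157 0.0266] [97 54 22] [0.5767 0.0153 0.0265]
248 [0.566  0.0152 0.0266] [95 51 18] [0.5767 0.0147 0.0263]
249 [0.566  0.0147 0.0267] [92 57 34] [0.5767 0.0146 0.0271]
250 [0.5665 0.0206 0.0401] [74 68 64] [0.5764 0.0201 0.0398]
251 [0.5666 0.0205 0.0409] [81 82 84] [0.5763 0.0207 0.0421]
252 [0.5666 0.0202 0.0413] [80 82 85] [0.5763 0.0201 0.0418]
253 [0.5666 0.0205 0.0428] [81 83 84] [0.5762 0.0207 0.0439]
254 [0.5666 0.0206 0.044 ] [83 85 88] [0.5762 0.0201 0.0435]
255 [0.5667 0.0205 0.0448] [79 82 83] [0.5761 0.0209 0.0461]
[[0.56601649 0.01533455 0.028     ]] [[0.56517175 0.00638683 0.009     ]]
[[0.57064899 0.01519497 0.028     ]] [[0.57038761 
[... 274 characters left out ...]
76, 0.366, 0.211], [0.578, 0.381, 0.192]]
239 [[0.593, 0.359, 0.193], [0.576, 0.366, 0.22], [0.582, 0.383, 0.192]]
247 [[0.597, 0.361, 0.192], [0.576, 0.366, 0.228], [0.586, 0.385, 0.192]]
255 [[0.581, 0.357, 0.235], [0.578, 0.367, 0.232], [0.573, 0.375, 0.235]]
263 [[0.582, 0.358, 0.241], [0.582, 0.369, 0.232], [0.573, 0.375, 0.242]]
271 [[0.581, 0.358, 0.248], [0.585, 0.37, 0.232], [0.573, 0.374, 0.249]]
279 [[0.58, 0.358, 0.256], [0.588, 0.372, 0.232], [0.574, 0.374, 0.254]]
287 [[0.58, 0.359, 0.26], [0.592, 0.373, 0.233], [0.573, 0.374, 0.26]]
295 [[0.582, 0.36, 0.262], [0.596, 0.375, 0.232], [0.574, 0.374, 0.264]]
303 [[0.584, 0.361, 0.264], [0.599, 0.376, 0.233], [0.577, 0.375, 0.264]]
```

The pad undersides show about 31 mm above the reported TCP, so the fingers closed above the slat. That also matches the shallow grip seen on the handle. I'll open and go about 30 mm lower while watching the force.

Call:
step_arm(
  rows=[
    [[0,0,0],[0,0,0],0.2],
    [[0,0,0],[0,0,0],0.2],
    [[0,0,0],[0,0,0],0.2],
    [[0,0,0],[0,0,0],0.2],
    [[0,0,0],[0,0,0],0.2],
    [[0,0,0.3],[0,0,0],0.2],
    [[0,0,0.2],[0,0,0],0.2],
    [[0,0,0],[0,0,0],0.2],
  ],
)

```text
time: 21.8
ee_pos: [0.5693, 0.0092, -0.0127]
orientation: [-0.001, 0.717, 0.697, -0.001]
force: [-0.5, -0.9, -0.4]
grip_width: 0.599
finger_force: 0.0
```

Call:
step_arm(
  rows=[
    [[0,0,0.15],[0,0,0],0.2],
    [[0,0,0.1],[0,0,0],0.2],
    [[0,0,0],[0,0,0],0.2],
  ],
)

```text
time: 22.1
ee_pos: [0.5703, 0.0092, -0.0216]
orientation: [-0.0, 0.717, 0.697, -0.0]
force: [-0.4, 0.3, 0.0]
grip_width: 0.601
finger_force: 0.0
```

Call:
step_arm(
  rows=[
    [[0,0,0],[0,0,0],-1],
    [[0,0,0],[0,0,0],-1],
    [[0,0,0],[0,0,0],-1],
    [[0,0,0],[0,0,0],-1],
    [[0,0,0],[0,0,0],-1],
    [[0,0,0],[0,0,0],-1],
  ],
)

```text
time: 22.7
ee_pos: [0.5711, 0.0093, -0.0206]
orientation: [0.0, 0.717, 0.697, 0.0]
force: [-0.6, -0.4, 5.1]
grip_width: 0.244
finger_force: 60.8
```

```bash
python3 - <<'E'
from h import *
plan()
p,d,m=snap('wrist','w9');P=cloud(d,m)
for v in range(190,330,8): print(v,[np.round(P[v,u],3).tolist() for u in (300,305,322,340,345)])
E
```

```text
t 22.7 at [ 0.5711  0.0093 -0.0206] yaw 88.35 F [-0.6 -0.4  5.1] w 0.244 ff 60.8 j7 -0.41
190 [[0.564, 0.052, 0.026], [0.566, 0.052, 0.026], [0.572, 0.052, 0.027], [0.578, 0.052, 0.027], [0.58, 0.052, 0.027]]
198 [[0.564, 0.049, 0.027], [0.566, 0.049, 0.026], [0.572, 0.049, 0.026], [0.578, 0.048, 0.025], [0.58, 0.048, 0.026]]
206 [[0.564, 0.046, 0.027], [0.566, 0.046, 0.026], [0.572, 0.046, 0.027], [0.578, 0.046, 0.027], [0.58, 0.045, 0.026]]
214 [[0.564, 0.043, 0.027], [0.565, 0.043, 0.026], [0.572, 0.042, 0.026], [0.578, 0.043, 0.027], [0.58, 0.042, 0.025]]
222 [[0.563, 0.039, 0.025], [0.565, 0.04, 0.026], [0.572, 0.039, 0.026], [0.578, 0.039, 0.027], [0.58, 0.039, 0.026]]
230 [[0.563, 0.037, 0.028], [0.565, 0.037, 0.027], [0.572, 0.036, 0.027], [0.578, 0.036, 0.026], [0.58, 0.036, 0.027]]
238 [[0.563, 0.033, 0.026], [0.565, 0.033, 0.026], [0.571, 0.033, 0.025], [0.578, 0.033, 0.027], [0.58, 0.033, 0.026]]
246 [[0.563, 0.029, 0.025], [0.565, 0.03, 0.026], [0.571, 0.03, 0.027], [0.578, 0.03, 0.027], [0.58, 0.029, 0.026]]
254 [[0.563, 0.027, 0.026], [0.565, 0.027, 0.026], [0.571, 0.0
[... 427 characters left out ...]
, 0.027], [0.564, 0.013, 0.027], [0.571, 0.013, 0.026], [0.578, 0.012, 0.026], [0.58, 0.013, 0.027]]
294 [[0.562, 0.01, 0.027], [0.564, 0.009, 0.026], [0.571, 0.01, 0.027], [0.578, 0.009, 0.026], [0.58, 0.009, 0.027]]
302 [[0.562, 0.006, 0.027], [0.564, 0.005, 0.026], [0.571, 0.006, 0.027], [0.578, 0.005, 0.026], [0.58, 0.005, 0.026]]
310 [[0.562, 0.002, 0.026], [0.564, 0.002, 0.027], [0.57, 0.002, 0.026], [0.578, 0.002, 0.026], [0.58, 0.002, 0.026]]
318 [[0.562, -0.001, 0.027], [0.564, -0.002, 0.026], [0.57, -0.002, 0.026], [0.578, -0.002, 0.026], [0.58, -0.003, 0.025]]
326 [[0.561, -0.006, 0.026], [0.563, -0.005, 0.027], [0.57, -0.006, 0.027], [0.578, -0.006, 0.026], [0.58, -0.005, 0.028]]
```

Gripped, at width 0.244. I'll lift, carry it to the +n side of the deck (0.5154, 0.3412) and turn to yaw 114.85.

Call:
step_arm(
  rows=[
    [[0,0,-0.4],[0,0,0],-1],
    [[0,0,-0.8],[0,0,0],-1],
    [[0,0,-1],[0,0,0],-1],
    [[0,0,-1],[0,0,0],-1],
    [[0,0,-1],[0,0,0],-1],
    [[0,0,-0.4],[0,0,0],-1],
    [[0,0,0],[0,0,0],-1],
  ],
)

```text
time: 23.45
ee_pos: [0.5725, 0.0093, 0.1654]
orientation: [0.002, 0.717, 0.697, 0.002]
force: [0.5, -0.4, -1.3]
grip_width: 0.245
finger_force: 60.3
```

```bash
python3 -c "
from h import *
plan((.5154,.3412,.16),114.85,(.5154,.3412,.06))"
```

```text
t 23.45 at [0.5725 0.0093 0.1654] yaw 88.33 F [ 0.5 -0.4 -1.3] w 0.245 ff 60.3 j7 -0.31
 shift tot [ 8.25 -1.67  0.14] 9 rows of [ 0.917 -0.185  0.015]
 turn z units -5.3 (26.5deg)
 shift tot [0.  0.  2.5] 3 rows of [0.    0.    0.833]
```

Call:
step_arm(
  rows=[
    [[0.9,-0.18,0],[0,0,0],-1],
    [[0.92,-0.18,0],[0,0,0],-1],
    [[0.92,-0.18,0],[0,0,0],-1],
    [[0.92,-0.18,0],[0,0,0],-1],
    [[0.92,-0.19,0],[0,0,0],-1],
    [[0.92,-0.19,0],[0,0,0],-1],
    [[0.92,-0.19,0],[0,0,0],-1],
    [[0.92,-0.19,0],[0,0,0],-1],
    [[0.91,-0.19,0],[0,0,0],-1],
    [[0,0,0],[0,0,0],-1],
  ],
)

```text
time: 24.45
ee_pos: [0.5096, 0.3485, 0.1612]
orientation: [-0.003, 0.714, 0.7, 0.0]
force: [-0.2, -0.7, 0.2]
grip_width: 0.246
finger_force: 60.3
```

Call:
step_arm(
  rows=[
    [[0,0,0],[0,0,-0.9],-1],
    [[0,0,0],[0,0,-0.9],-1],
    [[0,0,0],[0,0,-0.9],-1],
    [[0,0,0],[0,0,-0.9],-1],
    [[0,0,0],[0,0,-0.9],-1],
    [[0,0,0],[0,0,-0.8],-1],
    [[0,0,0],[0,0,0],-1],
    [[0,0,0],[0,0,0],-1],
  ],
)

```text
time: 25.25
ee_pos: [0.5129, 0.3399, 0.1615]
orientation: [-0.0, 0.539, 0.842, -0.001]
force: [0.3, -0.3, -0.6]
grip_width: 0.241
finger_force: 60.2
```

```bash
cat > held.py <<'E'
from h import *
import sys
f=sys.argv[1]; tx,ty,ya=map(float,sys.argv[2:5]); zt=float(sys.argv[5])
o,t,y=pose(); p,d,m=snap('wrist',f); P=cloud(d,m); hs=cv2.cvtColor(p,cv2.COLOR_RGB2HSV).astype(int)
top=t[2]+.0266+.022
k=(abs(P[...,2]-top)<.006)&(np.hypot(P[...,0]-t[0],P[...,1]-t[1])<.09)&(hs[...,0]<20)&(hs[...,1]>90)
q=ray(m,np.argwhere(k)[:,::-1],top)[:,:2]; (cx,cy),(w,h),a=cv2.minAreaRect((q*1000).astype(np.float32))
if w<h: w,h,a=h,w,a+90
dr=np.array([np.cos(np.radians(y)),np.sin(np.radians(y))]); s=(q-t[:2])@dr; l=(q-t[:2])@np.array([dr[1],-dr[0]])
print('held px',k.sum(),'size',round(w,1),round(h,1),'dir',round((a+360)%180,2),'top z',np.round(np.median(P[k][:,2]),4),'exp',round(top,4),'front end mm',round(np.percentile(s,99.7)*1000,1),'lat mid mm',np.round((np.percentile(l,.5)+np.percentile(l,99.5))/2*1000,1))
plan((tx,ty,t[2]),ya,(tx,ty,zt))
E
python3 held.py w10 .5154 .3412 114.85 .06
```

```text
held px 14357 size 107.0 34.2 dir 114.56 top z 0.2084 exp 0.2101 front end mm 65.5 lat mid mm -0.1
t 25.3 at [0.513  0.3402 0.1619] yaw 114.76 F [-0.2 -0.  -0.1] w 0.246 ff 60.2 j7 -0.5
 shift tot [-0.    0.06  0.01] 1 rows of [-0.001  0.065  0.009]
 turn z units -0.02 (0.1deg)
 shift tot [0.   0.   2.54] 3 rows of [0.    0.    0.846]
```

Call:
step_arm(
  rows=[
    [[0,0.06,0.8],[0,0,0],-1],
    [[0,0,0.9],[0,0,0],-1],
    [[0,0,0.6],[0,0,0],-1],
    [[0,0,0],[0,0,0],-1],
    [[0,0,0],[0,0,0],-1],
    [[0,0,0],[0,0,0],-1],
  ],
)

```text
time: 25.9
ee_pos: [0.5166, 0.3431, 0.0724]
orientation: [0.0, 0.538, 0.843, 0.001]
force: [0.6, 0.0, -0.6]
grip_width: 0.244
finger_force: 60.2
```

```bash
python3 -c "
from h import *
plan((.5154,.3412,.06))"
```

```text
t 25.9 at [0.5166 0.3431 0.0724] yaw 114.84 F [ 0.6  0.  -0.6] w 0.244 ff 60.2 j7 -0.57
 shift tot [-0.03 -0.05  0.31] 1 rows of [-0.03  -0.046  0.311]
```

Call:
step_arm(
  rows=[
    [[-0.03,-0.04,0.15],[0,0,0],-1],
    [[0,0,0.12],[0,0,0],-1],
    [[0,0,0],[0,0,0],-1],
    [[0,0,0],[0,0,0],-1],
  ],
)

```text
time: 26.3
ee_pos: [0.5146, 0.3403, 0.0602]
orientation: [0.0, 0.538, 0.843, -0.0]
force: [0.1, 0.2, -0.4]
grip_width: 0.245
finger_force: 60.2
```

```bash
python3 -c "
from h import *
plan((.5154,.3412,.06))"
```

```text
t 26.3 at [0.5146 0.3403 0.0602] yaw 114.84 F [ 0.1  0.2 -0.4] w 0.245 ff 60.2 j7 -0.58
 shift tot [0.01 0.03 0.01] 1 rows of [0.014 0.027 0.006]
```

Call:
step_arm(
  rows=[
    [[0.01,0.02,0.03],[0,0,0],-1],
    [[0,0,0.02],[0,0,0],-1],
    [[0,0,0],[0,0,0],-1],
    [[0,0,0],[0,0,0],-1],
  ],
)

```text
time: 26.7
ee_pos: [0.5155, 0.3413, 0.0584]
orientation: [0.0, 0.538, 0.843, 0.0]
force: [0.4, -0.5, 0.6]
grip_width: 0.241
finger_force: 60.4
```

Call:
step_arm(
  rows=[
    [[0,0,0.01],[0,0,0],-1],
    [[0,0,0],[0,0,0],-0.4],
    [[0,0,0],[0,0,0],-0.3],
    [[0,0,0],[0,0,0],-0.1],
    [[0,0,0],[0,0,0],-0.1],
    [[0,0,-0.4],[0,0,0],-0.1],
    [[0,0,-1],[0,0,0],-0.1],
    [[0,0,-1],[0,0,0],0],
    [[0,0,-1],[0,0,0],0.2],
    [[0,0,-1],[0,0,0],0.2],
  ],
)

```text
time: 27.7
ee_pos: [0.515, 0.341, 0.2367]
orientation: [0.0, 0.538, 0.843, 0.0]
force: [-0.1, -0.5, -0.1]
grip_width: 0.599
finger_force: 0.0
```

Call:
step_arm(
  rows=[
    [[0,0,0],[0,0,0],0.2],
    [[0,0,0],[0,0,0],0.2],
  ],
)

```text
time: 27.9
ee_pos: [0.5158, 0.3415, 0.2361]
orientation: [0.001, 0.538, 0.843, 0.002]
force: [-0.2, 0.6, -1.7]
grip_width: 0.597
finger_force: 0.0
```

```bash
cat > stk.py <<'E'
from h import *
from sl import slats
import sys
# layer top z
f=sys.argv[1]; L=int(sys.argv[2]); zt=.085+.022*L
snap('wrist',f); plan(); r=slats(f,zt-.006,zt+.005,zt)
C=np.array([.4664,.3185]);a=np.radians(24.85);n=np.array([np.cos(a),np.sin(a)]);mm=np.array([-n[1],n[0]])
for x in r: print('deck frame n,m mm',np.round([(np.array(x[:2])-C)@n*1000,(np.array(x[:2])-C)@mm*1000],1),'dir-114.85',round(x[2]-114.85,1))
E
python3 stk.py w11 1; python3 -c "
from h import *
plan((.5,.006,.2),87,(.5,.006,.17))"
```

```text
t 27.95 at [0.515  0.3406 0.2344] yaw 114.85 F [ 0.4 -1.2 -0.3] w 0.597 ff 0.0 j7 -0.46
slat px [320. 175.] centre 0.5145 0.3416 size 128.6 21.5 dir 114.6 z 0.1053
deck frame n,m mm [53.4  0.8] dir-114.85 -0.3
t 27.95 at [0.515  0.3406 0.2344] yaw 114.85 F [ 0.4 -1.2 -0.3] w 0.597 ff 0.0 j7 -0.46
 shift tot [-7.43 -3.85  0.86] 8 rows of [-0.929 -0.482  0.107]
 turn z units 5.57 (-27.9deg)
 shift tot [0.   0.   0.75] 1 rows of [0.   0.   0.75]
```

Placed at n=53.4, m=0.8 mm, against an ideal of 54, 0. On to the second slat.

Call:
step_arm(
  rows=[
    [[-0.93,-0.48,0],[0,0,0],0.2],
    [[-0.93,-0.48,0],[0,0,0],0.2],
    [[-0.93,-0.48,0],[0,0,0],0.2],
    [[-0.93,-0.48,0],[0,0,0],0.2],
    [[-0.93,-0.48,0],[0,0,0],0.2],
    [[-0.93,-0.48,0],[0,0,0],0.2],
    [[-0.93,-0.48,0],[0,0,0],0.2],
    [[-0.92,-0.49,0],[0,0,0],0.2],
    [[0,0,0.5],[0,0,1],0.2],
    [[0,0,0.5],[0,0,1],0.2],
  ],
)

```text
time: 28.95
ee_pos: [0.4993, 0.0039, 0.1924]
orientation: [-0.0, 0.613, 0.79, -0.001]
force: [0.8, 0.6, 0.2]
grip_width: 0.597
finger_force: 0.0
```

Call:
step_arm(
  rows=[
    [[0,0,0.5],[0,0,1],0.2],
    [[0,0,0.2],[0,0,1],0.2],
    [[0,0,0],[0,0,1],0.2],
    [[0,0,0],[0,0,0.9],0.2],
    [[0,0,0],[0,0,0],0.2],
    [[0,0,0],[0,0,0],0.2],
    [[0,0,0],[0,0,0],0.2],
  ],
)

```text
time: 29.65
ee_pos: [0.4999, 0.0066, 0.1654]
orientation: [-0.0, 0.735, 0.678, -0.0]
force: [-0.8, 1.5, -1.0]
grip_width: 0.598
finger_force: 0.0
```

```bash
python3 sl.py w12; python3 -c "
from h import *
plan(85,(.4995,.0049,.04),(.4995,.0049,-.019))"
```

```text
t 29.7 at [0.5001 0.0066 0.1655] yaw 85.4 F [ 0.1 -0.5  0.3] w 0.607 ff 0.0 j7 -0.34
slat px [242. 165.] centre 0.4303 0.0199 size 128.5 22.4 dir 86.0 z 0.0264
slat px [322. 175.] centre 0.4995 0.0051 size 128.7 21.7 dir 84.8 z 0.0264
t 29.7 at [0.5001 0.0066 0.1655] yaw 85.4 F [ 0.1 -0.5  0.3] w 0.607 ff 0.0 j7 -0.34
 turn z units 0.08 (-0.4deg)
 shift tot [-0.04 -0.01  3.14] 4 rows of [-0.011 -0.003  0.785]
 shift tot [0.   0.   1.48] 2 rows of [0.    0.    0.737]
```

Call:
step_arm(
  rows=[
    [[-0.04,-0.01,1],[0,0,0.1],0.2],
    [[0,0,1],[0,0,0],0.2],
    [[0,0,1],[0,0,0],0.2],
    [[0,0,0.8],[0,0,0],0.2],
    [[0,0,0.5],[0,0,0],0.2],
    [[0,0,0.3],[0,0,0],0.2],
    [[0,0,0],[0,0,0],0.2],
    [[0,0,0],[0,0,0],0.2],
  ],
)

```text
time: 30.5
ee_pos: [0.5004, 0.0051, -0.0177]
orientation: [0.0, 0.738, 0.675, 0.0]
force: [-0.4, 0.4, -0.5]
grip_width: 0.6
finger_force: 0.0
```

Call:
step_arm(
  rows=[
    [[0,0,0],[0,0,0],-1],
    [[0,0,0],[0,0,0],-1],
    [[0,0,0],[0,0,0],-1],
    [[0,0,0],[0,0,0],-1],
    [[0,0,0],[0,0,0],-1],
    [[0,0,0],[0,0,0],-1],
  ],
)

```text
time: 31.1
ee_pos: [0.5008, 0.005, -0.0169]
orientation: [0.001, 0.738, 0.675, 0.001]
force: [-0.7, -0.5, 4.6]
grip_width: 0.241
finger_force: 59.4
```

```bash
python3 -c "
from h import *
o,t,y=pose()
plan((t[0],t[1],.165),(.4174,.2958,.165),114.85)"
```

```text
t 31.1 at [ 0.5008  0.005  -0.0169] yaw 84.85 F [-0.7 -0.5  4.6] w 0.241 ff 59.4 j7 -0.48
 shift tot [ 0.    0.   -4.55] 5 rows of [ 0.     0.    -0.909]
 shift tot [ 7.05 -2.73 -0.  ] 8 rows of [ 0.882 -0.341 -0.   ]
 turn z units -6.0 (30.0deg)
```

Call:
step_arm(
  rows=[
    [[0,0,-0.5],[0,0,0],-1],
    [[0,0,-1],[0,0,0],-1],
    [[0,0,-1],[0,0,0],-1],
    [[0,0,-1],[0,0,0],-1],
    [[0,0,-1],[0,0,0],-1],
    [[0.88,-0.34,0],[0,0,0],-1],
    [[0.88,-0.34,0],[0,0,0],-1],
    [[0.88,-0.34,0],[0,0,0],-1],
    [[0.88,-0.34,0],[0,0,0],-1],
    [[0.88,-0.34,0],[0,0,0],-1],
  ],
)

```text
time: 32.1
ee_pos: [0.4473, 0.1875, 0.1626]
orientation: [0.0, 0.738, 0.674, 0.001]
force: [-0.0, 1.1, -0.4]
grip_width: 0.244
finger_force: 58.8
```

Call:
step_arm(
  rows=[
    [[0.88,-0.34,0],[0,0,0],-1],
    [[0.88,-0.34,0],[0,0,0],-1],
    [[0.88,-0.34,0],[0,0,0],-1],
    [[0,0,0],[0,0,-1],-1],
    [[0,0,0],[0,0,-1],-1],
    [[0,0,0],[0,0,-1],-1],
    [[0,0,0],[0,0,-1],-1],
    [[0,0,0],[0,0,-1],-1],
    [[0,0,0],[0,0,-1],-1],
    [[0,0,0],[0,0,0],-1],
  ],
)

```text
time: 33.1
ee_pos: [0.4167, 0.2949, 0.1623]
orientation: [0.0, 0.539, 0.843, 0.0]
force: [0.2, -0.7, 0.2]
grip_width: 0.237
finger_force: 58.7
```

Call:
step_arm(
  rows=[
    [[0,0,0],[0,0,0],-1],
    [[0,0,0],[0,0,0],-1],
  ],
)

```text
time: 33.3
ee_pos: [0.4168, 0.2951, 0.162]
orientation: [0.0, 0.539, 0.842, 0.0]
force: [-0.4, -0.3, 0.1]
grip_width: 0.24
finger_force: 58.7
```

```bash
python3 held.py w13 .4174 .2958 114.85 .075
```

```text
held px 11636 size 106.6 20.9 dir 114.72 top z 0.2053 exp 0.2106 front end mm 64.5 lat mid mm -0.3
t 33.35 at [0.4168 0.2952 0.162 ] yaw 114.79 F [-0.3 -0.1 -1.1] w 0.242 ff 58.7 j7 -0.56
 shift tot [ 0.01  0.02 -0.  ] 1 rows of [ 0.007  0.021 -0.001]
 turn z units -0.01 (0.1deg)
 shift tot [0.   0.   2.18] 3 rows of [0.    0.    0.725]
```

Call:
step_arm(
  rows=[
    [[0,0.02,0.9],[0,0,0],-1],
    [[0,0,0.9],[0,0,0],-1],
    [[0,0,0.5],[0,0,0],-1],
    [[0,0,0.1],[0,0,0],-1],
    [[0,0,0],[0,0,0],-1],
    [[0,0,0],[0,0,0],-1],
  ],
)

```text
time: 33.95
ee_pos: [0.4182, 0.2964, 0.0668]
orientation: [0.0, 0.538, 0.843, 0.001]
force: [0.9, -0.6, -0.7]
grip_width: 0.24
finger_force: 58.8
```

```bash
python3 -c "
from h import *
plan((.4174,.2958,.062))"
```

```text
t 33.95 at [0.4182 0.2964 0.0668] yaw 114.85 F [ 0.9 -0.6 -0.7] w 0.24 ff 58.8 j7 -0.68
 shift tot [-0.01 -0.02  0.12] 1 rows of [-0.005 -0.024  0.12 ]
```

Call:
step_arm(
  rows=[
    [[0,-0.02,0.08],[0,0,0],-1],
    [[0,0,0.03],[0,0,0],-1],
    [[0,0,0],[0,0,0],-1],
    [[0,0,0],[0,0,0],-1],
  ],
)

```text
time: 34.35
ee_pos: [0.4171, 0.2955, 0.062]
orientation: [0.0, 0.538, 0.843, 0.0]
force: [-0.2, -0.7, 2.7]
grip_width: 0.242
finger_force: 59.2
```

Call:
step_arm(
  rows=[
    [[0,0,0.02],[0,0,0],-1],
    [[0,0,0],[0,0,0],-1],
    [[0,0,0],[0,0,0],-1],
  ],
)

```text
time: 34.65
ee_pos: [0.417, 0.2955, 0.0608]
orientation: [0.0, 0.538, 0.843, 0.0]
force: [1.0, -0.4, 2.8]
grip_width: 0.24
finger_force: 59.3
```

Contact, so release, rise and check.

Call:
step_arm(
  rows=[
    [[0,0,0],[0,0,0],-0.4],
    [[0,0,0],[0,0,0],-0.3],
    [[0,0,0],[0,0,0],-0.1],
    [[0,0,0],[0,0,0],-0.1],
    [[0,0,-0.4],[0,0,0],-0.1],
    [[0,0,-1],[0,0,0],-0.1],
    [[0,0,-1],[0,0,0],0],
    [[0,0,-1],[0,0,0],0.2],
    [[0,0,-1],[0,0,0],0.2],
    [[0,0,0],[0,0,0],0.2],
  ],
)

```text
time: 35.65
ee_pos: [0.4196, 0.2982, 0.2419]
orientation: [0.002, 0.538, 0.843, 0.005]
force: [0.1, 0.5, 0.3]
grip_width: 0.603
finger_force: 0.0
```

Call:
step_arm(
  rows=[
    [[0,0,0],[0,0,0],0.2],
    [[0,0,0],[0,0,0],0.2],
  ],
)

```text
time: 35.85
ee_pos: [0.4159, 0.2943, 0.2353]
orientation: [-0.0, 0.538, 0.843, -0.001]
force: [-0.3, -0.3, -0.7]
grip_width: 0.596
finger_force: 0.0
```

```bash
python3 stk.py w14 1; python3 -c "
from h import *
snap('top','t14')
plan((.557,-.256,.235),164,(.557,-.256,.165))"; sed 's/top0/t14/' m2.py > m3.py; python3 m3.py | grep slat
```

```text
t 35.9 at [0.4158 0.2942 0.235 ] yaw 114.86 F [-0.6  0.4  0. ] w 0.6 ff 0.0 j7 -0.49
slat px [449. 174.] centre 0.5135 0.3412 size 128.3 23.1 dir 114.8 z 0.1052
slat px [325. 175.] centre 0.4172 0.2956 size 128.4 21.4 dir 115.0 z 0.1054
deck frame n,m mm [52.3  0.8] dir-114.85 -0.1
deck frame n,m mm [-54.3  -0.1] dir-114.85 0.2
t 35.95 at [0.4158 0.2943 0.2349] yaw 114.86 F [0.5 0.2 0.3] w 0.6 ff 0.0 j7 -0.49
 shift tot [-13.97  -2.58  -0.  ] 14 rows of [-0.998 -0.184 -0.   ]
 turn z units -9.83 (49.1deg)
 shift tot [0.   0.   1.75] 2 rows of [0.    0.    0.875]
slat [398.8 178.6] 261 [ 0.5564 -0.2561  0.0278] [ 0.5571 -0.2566] [ 557. -256.] [ 23. 130.] 73.83102416992188
slat [419.5 182.4] 263 [ 0.5407 -0.3255  0.0278] [ 0.5418 -0.3251] [ 542. -325.] [ 23. 130.] 72.29169464111328
slat [440.1 189.4] 276 [ 0.5154 -0.3933  0.0276] [ 0.516  -0.3924] [ 516. -392.] [ 24. 131.] 73.95274353027344
slat [318.8 176.8] 258 [0.5713 0.0129 0.0277] [0.5713 0.0119] [571.  11.] [128.  21.] 88.19134521484375
slat [320.6 197.6] 260 [0.5008 0.0082 0.0277] [0.5007 0.0076] [500.   7.] [128.  23.] 85.0387191772461
slat [317.  218.5] 264 [0.4308 0.0217 0.0278] [0.4308 0.0217] [431.  22.] [127.  22.] 85.83695220947266
```

Layer 1 is good: n=+52 to 53 and -54 mm, m≈0. Now tray B.

Call:
step_arm(
  rows=[
    [[-1,-0.18,0],[0,0,0],0.2],
    [[-1,-0.18,0],[0,0,0],0.2],
    [[-1,-0.18,0],[0,0,0],0.2],
    [[-1,-0.18,0],[0,0,0],0.2],
    [[-1,-0.18,0],[0,0,0],0.2],
    [[-1,-0.18,0],[0,0,0],0.2],
    [[-1,-0.18,0],[0,0,0],0.2],
    [[-1,-0.18,0],[0,0,0],0.2],
    [[-1,-0.18,0],[0,0,0],0.2],
    [[-1,-0.18,0],[0,0,0],0.2],
  ],
)

```text
time: 36.95
ee_pos: [0.5189, -0.0995, 0.2352]
orientation: [-0.001, 0.538, 0.843, -0.001]
force: [0.3, 0.4, 0.2]
grip_width: 0.601
finger_force: 0.0
```

Call:
step_arm(
  rows=[
    [[-1,-0.2,0],[0,0,0],0.2],
    [[-1,-0.2,0],[0,0,0],0.2],
    [[-1,-0.2,0],[0,0,0],0.2],
    [[-0.97,-0.2,0],[0,0,0],0.2],
    [[0,0,0.4],[0,0,-1],0.2],
    [[0,0,0.4],[0,0,-1],0.2],
    [[0,0,0.4],[0,0,-1],0.2],
    [[0,0,0.4],[0,0,-1],0.2],
    [[0,0,0.1],[0,0,-1],0.2],
    [[0,0,0],[0,0,-1],0.2],
  ],
)

```text
time: 37.95
ee_pos: [0.5554, -0.2547, 0.1656]
orientation: [-0.003, 0.3, 0.954, 0.0]
force: [-0.4, 0.5, 0.4]
grip_width: 0.6
finger_force: 0.0
```

Call:
step_arm(
  rows=[
    [[0,0,0],[0,0,-1],0.2],
    [[0,0,0],[0,0,-1],0.2],
    [[0,0,0],[0,0,-1],0.2],
    [[0,0,0],[0,0,-0.8],0.2],
    [[0,0,0],[0,0,0],0.2],
    [[0,0,0],[0,0,0],0.2],
    [[0,0,0],[0,0,0],0.2],
  ],
)

```text
time: 38.65
ee_pos: [0.5569, -0.2553, 0.1679]
orientation: [-0.001, 0.141, 0.99, 0.0]
force: [-1.1, -0.1, -0.3]
grip_width: 0.601
finger_force: 0.0
```

```bash
cat > pk.py <<'E'
from h import *
from sl import slats
import sys
f=sys.argv[1]; snap('wrist',f); r=slats(f); o,t,y=pose()
x=min(r,key=lambda s:np.hypot(s[0]-t[0],s[1]-t[1])); a=x[2] if abs((x[2]-y+180)%360-180)<90 else x[2]+180
plan(a,(x[0],x[1],-.019))
E
python3 pk.py w15
```

```text
slat px [160. 172.] centre 0.515 -0.3931 size 128.4 23.0 dir 163.9 z 0.0264
slat px [317. 174.] centre 0.5561 -0.2591 size 128.3 21.7 dir 163.6 z 0.0264
slat px [240. 178.] centre 0.5399 -0.3265 size 128.5 22.1 dir 162.2 z 0.0264
t 38.7 at [ 0.5571 -0.2553  0.1682] yaw 163.81 F [-0.3  0.4 -1.2] w 0.599 ff 0.0 j7 1.32
 turn z units 0.04 (-0.2deg)
 shift tot [-0.   -0.1   4.68] 5 rows of [-0.001 -0.019  0.936]
```

Call:
step_arm(
  rows=[
    [[0,-0.1,1],[0,0,0.04],0.2],
    [[0,0,1],[0,0,0],0.2],
    [[0,0,1],[0,0,0],0.2],
    [[0,0,0.8],[0,0,0],0.2],
    [[0,0,0.5],[0,0,0],0.2],
    [[0,0,0.35],[0,0,0],0.2],
    [[0,0,0],[0,0,0],0.2],
    [[0,0,0],[0,0,0],0.2],
  ],
)

```text
time: 39.5
ee_pos: [0.5568, -0.2594, -0.0169]
orientation: [0.0, 0.142, 0.99, -0.0]
force: [-0.2, -0.8, -0.1]
grip_width: 0.6
finger_force: 0.0
```

Call:
step_arm(
  rows=[
    [[0,0,0],[0,0,0],-1],
    [[0,0,0],[0,0,0],-1],
    [[0,0,0],[0,0,0],-1],
    [[0,0,0],[0,0,0],-1],
    [[0,0,0],[0,0,0],-1],
    [[0,0,0],[0,0,0],-1],
  ],
)

```text
time: 40.1
ee_pos: [0.5572, -0.2598, -0.0159]
orientation: [0.001, 0.142, 0.99, -0.0]
force: [0.2, 0.8, 7.2]
grip_width: 0.243
finger_force: 61.6
```

```bash
python3 -c "
from h import *
import numpy as np
C=np.array([.4664,.3185]);a=np.radians(24.85);m=np.array([-np.sin(a),np.cos(a)])
for s in(1,-1): print(C+s*.054*m)
o,t,y=pose()
q=C+.054*m
plan((t[0],t[1],.19),(q[0],q[1],.19),204.85)
q=C-.054*m
plan((t[0],t[1],.19),(q[0],q[1],.19),204.85)
"
```

```text
[0.44370682 0.3675002 ]
[0.48909318 0.2694998 ]
t 40.1 at [ 0.5572 -0.2598 -0.0159] yaw 163.64 F [0.2 0.8 7.2] w 0.243 ff 61.6 j7 1.17
 shift tot [ 0.    0.   -5.15] 6 rows of [ 0.     0.    -0.858]
 shift tot [ 7.14 14.25 -0.  ] 15 rows of [ 0.476  0.95  -0.   ]
 turn z units -8.24 (41.2deg)
t 40.1 at [ 0.5572 -0.2598 -0.0159] yaw 163.64 F [0.2 0.8 7.2] w 0.243 ff 61.6 j7 1.17
 shift tot [ 0.    0.   -5.15] 6 rows of [ 0.     0.    -0.858]
 shift tot [ 5.36 12.22 -0.  ] 13 rows of [ 0.412  0.94  -0.   ]
 turn z units -8.24 (41.2deg)
```

Call:
step_arm(
  rows=[
    [[0,0,-0.5],[0,0,0],-1],
    [[0,0,-1],[0,0,0],-1],
    [[0,0,-1],[0,0,0],-1],
    [[0,0,-1],[0,0,0],-1],
    [[0,0,-1],[0,0,0],-1],
    [[0,0,-0.65],[0,0,0],-1],
    [[0.47,0.95,0],[0,0,0],-1],
    [[0.47,0.95,0],[0,0,0],-1],
    [[0.47,0.95,0],[0,0,0],-1],
    [[0.47,0.95,0],[0,0,0],-1],
  ],
)

```text
time: 41.1
ee_pos: [0.5261, -0.091, 0.1891]
orientation: [0.0, 0.143, 0.99, -0.0]
force: [0.7, 1.1, -1.0]
grip_width: 0.239
finger_force: 60.8
```

Call:
step_arm(
  rows=[
    [[0.47,0.95,0],[0,0,0],-1],
    [[0.48,0.95,0],[0,0,0],-1],
    [[0.48,0.95,0],[0,0,0],-1],
    [[0.48,0.95,0],[0,0,0],-1],
    [[0.48,0.95,0],[0,0,0],-1],
    [[0.48,0.95,0],[0,0,0],-1],
    [[0.48,0.95,0],[0,0,0],-1],
    [[0.48,0.95,0],[0,0,0],-1],
    [[0.48,0.95,0],[0,0,0],-1],
    [[0.48,0.95,0],[0,0,0],-1],
  ],
)

```text
time: 42.1
ee_pos: [0.4493, 0.3276, 0.1889]
orientation: [0.0, 0.142, 0.99, -0.0]
force: [0.1, -0.2, 0.1]
grip_width: 0.237
finger_force: 60.8
```

Call:
step_arm(
  rows=[
    [[0.47,0.95,0],[0,0,0],-1],
    [[0,0,0],[0,0,-0.9],-1],
    [[0,0,0],[0,0,-0.9],-1],
    [[0,0,0],[0,0,-0.9],-1],
    [[0,0,0],[0,0,-0.9],-1],
    [[0,0,0],[0,0,-0.9],-1],
    [[0,0,0],[0,0,-0.9],-1],
    [[0,0,0],[0,0,-0.9],-1],
    [[0,0,0],[0,0,-0.9],-1],
    [[0,0,0],[0,0,-1],-1],
  ],
)

```text
time: 43.1
ee_pos: [0.4425, 0.3676, 0.1888]
orientation: [0.0, -0.215, 0.977, -0.0]
force: [-0.5, 0.7, 0.5]
grip_width: 0.241
finger_force: 60.8
```

Call:
step_arm(
  rows=[
    [[0,0,0],[0,0,0],-1],
    [[0,0,0],[0,0,0],-1],
    [[0,0,0],[0,0,0],-1],
  ],
)

```text
time: 43.4
ee_pos: [0.4425, 0.3679, 0.1887]
orientation: [0.0, -0.213, 0.977, -0.0]
force: [0.1, -0.1, -0.4]
grip_width: 0.239
finger_force: 60.8
```

```bash
python3 held.py w16 .4437 .3675 204.85 .086
```

```text
held px 2792 size 106.4 33.6 dir 25.43 top z 0.2316 exp 0.2373 front end mm 65.0 lat mid mm 0.5
t 43.45 at [0.4425 0.368  0.1887] yaw -155.4 F [-0.3 -0.4 -0.6] w 0.24 ff 60.8 j7 0.76
 shift tot [-0.02 -0.02  0.  ] 1 rows of [-0.023 -0.023  0.   ]
 turn z units -0.05 (0.3deg)
 shift tot [-0.    0.    2.57] 3 rows of [-0.     0.     0.856]
```

Call:
step_arm(
  rows=[
    [[-0.02,-0.02,0.9],[0,0,-0.05],-1],
    [[0,0,0.9],[0,0,0],-1],
    [[0,0,0.5],[0,0,0],-1],
    [[0,0,0.15],[0,0,0],-1],
    [[0,0,0],[0,0,0],-1],
    [[0,0,0],[0,0,0],-1],
  ],
)

```text
time: 44.05
ee_pos: [0.4441, 0.3686, 0.0917]
orientation: [0.001, -0.216, 0.976, 0.001]
force: [0.3, 0.1, 0.6]
grip_width: 0.242
finger_force: 60.8
```

```bash
python3 -c "
from h import *
plan(204.85,(.4437,.3675,.085))"
```

```text
t 44.05 at [0.4441 0.3686 0.0917] yaw -155.1 F [0.3 0.1 0.6] w 0.242 ff 60.8 j7 0.64
 turn z units 0.01 (-0.1deg)
 shift tot [ 0.02 -0.02  0.17] 1 rows of [ 0.02  -0.021  0.167]
```

Call:
step_arm(
  rows=[
    [[0.02,-0.02,0.1],[0,0,0],-1],
    [[0,0,0.05],[0,0,0],-1],
    [[0,0,0],[0,0,0],-1],
    [[0,0,0],[0,0,0],-1],
  ],
)

```text
time: 44.45
ee_pos: [0.4436, 0.3668, 0.0851]
orientation: [0.0, -0.216, 0.976, 0.0]
force: [-0.9, -1.2, 1.2]
grip_width: 0.236
finger_force: 61.1
```

Call:
step_arm(
  rows=[
    [[0,0,0.03],[0,0,0],-1],
    [[0,0,0],[0,0,0],-1],
    [[0,0,0],[0,0,0],-1],
  ],
)

```text
time: 44.75
ee_pos: [0.4435, 0.3671, 0.0837]
orientation: [0.0, -0.216, 0.976, 0.0]
force: [0.0, 0.5, 3.5]
grip_width: 0.242
finger_force: 61.3
```

Call:
step_arm(
  rows=[
    [[0,0,0],[0,0,0],-0.4],
    [[0,0,0],[0,0,0],-0.3],
    [[0,0,0],[0,0,0],-0.1],
    [[0,0,0],[0,0,0],-0.1],
    [[0,0,-0.4],[0,0,0],-0.1],
    [[0,0,-1],[0,0,0],-0.1],
    [[0,0,-1],[0,0,0],0],
    [[0,0,-1],[0,0,0],0.2],
    [[0,0,-1],[0,0,0],0.2],
    [[0,0,0],[0,0,0],0.2],
  ],
)

```text
time: 45.75
ee_pos: [0.4451, 0.3706, 0.2665]
orientation: [0.005, -0.216, 0.976, 0.003]
force: [-0.1, 0.7, -0.0]
grip_width: 0.597
finger_force: 0.0
```

Call:
step_arm(
  rows=[
    [[0,0,0],[0,0,0],0.2],
    [[0,0,0],[0,0,0],0.2],
  ],
)

```text
time: 45.95
ee_pos: [0.4426, 0.3655, 0.2587]
orientation: [-0.001, -0.216, 0.976, -0.001]
force: [0.6, -0.2, -1.2]
grip_width: 0.602
finger_force: 0.0
```

```bash
python3 stk.py w17 2; python3 stk.py w17b 1; python3 -c "
from h import *
plan((.54,-.3265,.26),162.2,(.54,-.3265,.165))"
```

```text
t 46.0 at [0.4425 0.3654 0.2582] yaw -155.1 F [ 0.1  1.5 -0.2] w 0.605 ff 0.0 j7 0.84
slat px [322. 177.] centre 0.4435 0.3655 size 128.2 21.8 dir 24.6 z 0.1273
deck frame n,m mm [-1.  52.3] dir-114.85 -90.2
t 46.05 at [0.4425 0.3655 0.258 ] yaw -155.09 F [ 0.3 -0.  -0.6] w 0.603 ff 0.0 j7 0.84
slat px [249. 118.] centre 0.4222 0.2848 size 105.3 20.7 dir 114.7 z 0.1054
slat px [255. 231.] centre 0.5189 0.3297 size 104.6 21.9 dir 114.9 z 0.1052
deck frame n,m mm [-54.2 -12. ] dir-114.85 -0.1
deck frame n,m mm [ 52.3 -11.9] dir-114.85 0.1
t 46.05 at [0.4425 0.3655 0.258 ] yaw -155.09 F [ 0.3 -0.  -0.6] w 0.603 ff 0.0 j7 0.84
 shift tot [  5.07 -16.72  -0.05] 17 rows of [ 0.298 -0.983 -0.003]
 turn z units 8.54 (-42.7deg)
 shift tot [0.   0.   2.38] 3 rows of [0.    0.    0.792]
```

Layer 2's first slat is at m=52.3, n=-1 mm. Next, tray B's middle slat.

Call:
step_arm(
  rows=[
    [[0.3,-0.98,0],[0,0,0],0.2],
    [[0.3,-0.98,0],[0,0,0],0.2],
    [[0.3,-0.98,0],[0,0,0],0.2],
    [[0.3,-0.98,0],[0,0,0],0.2],
    [[0.3,-0.98,0],[0,0,0],0.2],
    [[0.3,-0.98,0],[0,0,0],0.2],
    [[0.3,-0.98,0],[0,0,0],0.2],
    [[0.3,-0.98,0],[0,0,0],0.2],
    [[0.3,-0.98,0],[0,0,0],0.2],
    [[0.3,-0.98,0],[0,0,0],0.2],
  ],
)

```text
time: 47.05
ee_pos: [0.4986, -0.0413, 0.2584]
orientation: [-0.001, -0.216, 0.976, 0.0]
force: [0.8, -0.3, -0.1]
grip_width: 0.601
finger_force: 0.0
```

Call:
step_arm(
  rows=[
    [[0.3,-0.98,0],[0,0,0],0.2],
    [[0.3,-0.98,0],[0,0,0],0.2],
    [[0.3,-0.98,0],[0,0,0],0.2],
    [[0.3,-0.98,0],[0,0,0],0.2],
    [[0.3,-0.98,0],[0,0,0],0.2],
    [[0.3,-1,0],[0,0,0],0.2],
    [[0.27,-1,0],[0,0,0],0.2],
    [[0,0,0.4],[0,0,0.9],0.2],
    [[0,0,0.4],[0,0,0.9],0.2],
    [[0,0,0.4],[0,0,0.9],0.2],
  ],
)

```text
time: 48.05
ee_pos: [0.5396, -0.3248, 0.2091]
orientation: [-0.001, -0.097, 0.995, 0.001]
force: [0.5, -0.1, 0.1]
grip_width: 0.596
finger_force: 0.0
```

Call:
step_arm(
  rows=[
    [[0,0,0.4],[0,0,1],0.2],
    [[0,0,0.4],[0,0,1],0.2],
    [[0,0,0.3],[0,0,1],0.2],
    [[0,0,0],[0,0,1],0.2],
    [[0,0,0],[0,0,1],0.2],
    [[0,0,0],[0,0,0.8],0.2],
    [[0,0,0],[0,0,0],0.2],
    [[0,0,0],[0,0,0],0.2],
    [[0,0,0],[0,0,0],0.2],
  ],
)

```text
time: 48.95
ee_pos: [0.5402, -0.3245, 0.1668]
orientation: [-0.0, 0.152, 0.988, 0.0]
force: [0.9, 0.7, -0.8]
grip_width: 0.601
finger_force: 0.0
```

```bash
python3 pk.py w18
```

```text
slat px [319. 175.] centre 0.5403 -0.3274 size 128.1 21.8 dir 162.3 z 0.0263
t 49.0 at [ 0.5403 -0.3246  0.167 ] yaw 162.45 F [-0.5 -0.1  0.1] w 0.6 ff 0.0 j7 1.42
 turn z units 0.04 (-0.2deg)
 shift tot [-0.02 -0.07  4.65] 5 rows of [-0.004 -0.013  0.93 ]
```

Call:
step_arm(
  rows=[
    [[-0.02,-0.07,1],[0,0,0.04],0.2],
    [[0,0,1],[0,0,0],0.2],
    [[0,0,1],[0,0,0],0.2],
    [[0,0,0.8],[0,0,0],0.2],
    [[0,0,0.5],[0,0,0],0.2],
    [[0,0,0.3],[0,0,0],0.2],
    [[0,0,0],[0,0,0],0.2],
    [[0,0,0],[0,0,0],0.2],
  ],
)

```text
time: 49.8
ee_pos: [0.5412, -0.3279, -0.016]
orientation: [0.001, 0.155, 0.988, -0.0]
force: [-0.1, 0.1, 0.9]
grip_width: 0.606
finger_force: 0.0
```

Call:
step_arm(
  rows=[
    [[0,0,0],[0,0,0],-1],
    [[0,0,0],[0,0,0],-1],
    [[0,0,0],[0,0,0],-1],
    [[0,0,0],[0,0,0],-1],
    [[0,0,0],[0,0,0],-1],
    [[0,0,0],[0,0,0],-1],
  ],
)

```text
time: 50.4
ee_pos: [0.5415, -0.3282, -0.015]
orientation: [0.001, 0.155, 0.988, -0.001]
force: [-1.2, -0.4, 6.8]
grip_width: 0.239
finger_force: 61.7
```

```bash
python3 -c "
from h import *
o,t,y=pose()
plan((t[0],t[1],.19),(.4891,.2695,.19),204.85)
"
```

```text
t 50.4 at [ 0.5415 -0.3282 -0.015 ] yaw 162.19 F [-1.2 -0.4  6.8] w 0.239 ff 61.7 j7 1.28
 shift tot [ 0.    0.   -5.13] 6 rows of [ 0.     0.    -0.854]
 shift tot [ 5.82 13.83 -0.  ] 14 rows of [ 0.415  0.988 -0.   ]
 turn z units -8.53 (42.7deg)
```

View pics/w18.png

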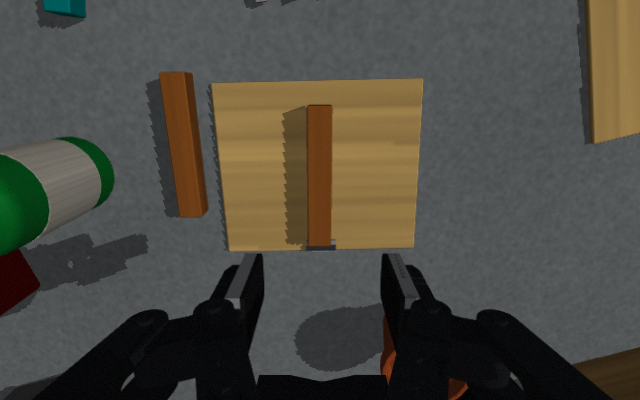

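The view shows the third tray-B slat has been knocked onto the bench, at about (183,145), between the tray and the bottle. I'll fetch it later and carry this one on.

Call:
step_arm(
  rows=[
    [[0,0,-0.5],[0,0,0],-1],
    [[0,0,-1],[0,0,0],-1],
    [[0,0,-1],[0,0,0],-1],
    [[0,0,-1],[0,0,0],-1],
    [[0,0,-1],[0,0,0],-1],
    [[0,0,-0.65],[0,0,0],-1],
    [[0.41,0.98,0],[0,0,0],-1],
    [[0.41,0.99,0],[0,0,0],-1],
    [[0.41,0.99,0],[0,0,0],-1],
    [[0.41,0.99,0],[0,0,0],-1],
  ],
)

```text
time: 51.4
ee_pos: [0.5257, -0.1558, 0.1899]
orientation: [0.0, 0.155, 0.988, -0.0]
force: [1.7, 0.5, 0.4]
grip_width: 0.24
finger_force: 60.8
```

Call:
step_arm(
  rows=[
    [[0.41,0.99,0],[0,0,0],-1],
    [[0.41,0.99,0],[0,0,0],-1],
    [[0.41,0.99,0],[0,0,0],-1],
    [[0.42,0.99,0],[0,0,0],-1],
    [[0.42,0.99,0],[0,0,0],-1],
    [[0.42,0.99,0],[0,0,0],-1],
    [[0.42,0.99,0],[0,0,0],-1],
    [[0.42,0.99,0],[0,0,0],-1],
    [[0.42,0.99,0],[0,0,0],-1],
    [[0.42,0.99,0],[0,0,0],-1],
  ],
)

```text
time: 52.4
ee_pos: [0.488, 0.2723, 0.1897]
orientation: [0.0, 0.155, 0.988, -0.0]
force: [1.1, 0.3, -0.9]
grip_width: 0.242
finger_force: 60.8
```

Call:
step_arm(
  rows=[
    [[0,0,0],[0,0,-0.9],-1],
    [[0,0,0],[0,0,-0.95],-1],
    [[0,0,0],[0,0,-0.95],-1],
    [[0,0,0],[0,0,-0.95],-1],
    [[0,0,0],[0,0,-0.95],-1],
    [[0,0,0],[0,0,-0.95],-1],
    [[0,0,0],[0,0,-0.95],-1],
    [[0,0,0],[0,0,-0.95],-1],
    [[0,0,0],[0,0,-0.95],-1],
    [[0,0,0],[0,0,0],-1],
  ],
)

```text
time: 53.4
ee_pos: [0.4884, 0.2705, 0.1894]
orientation: [-0.0, -0.214, 0.977, -0.0]
force: [0.4, -0.3, 0.5]
grip_width: 0.241
finger_force: 60.8
```

Call:
step_arm(
  rows=[
    [[0,0,0],[0,0,0],-1],
    [[0,0,0],[0,0,0],-1],
    [[0,0,0],[0,0,0],-1],
  ],
)

```text
time: 53.7
ee_pos: [0.4885, 0.2709, 0.1895]
orientation: [0.0, -0.214, 0.977, -0.0]
force: [0.7, -0.2, -0.4]
grip_width: 0.237
finger_force: 60.8
```

```bash
python3 held.py w19 .4901 .27 204.85 .085
```

```text
held px 254 size 103.2 21.0 dir 25.53 top z 0.2324 exp 0.2381 front end mm 65.1 lat mid mm 0.7
t 53.75 at [0.4885 0.2709 0.1895] yaw -155.32 F [-0.  -0.2 -0.6] w 0.244 ff 60.8 j7 0.96
 shift tot [-0.03 -0.04 -0.  ] 1 rows of [-0.028 -0.037 -0.001]
 turn z units -0.03 (0.2deg)
 shift tot [-0.    0.    2.61] 3 rows of [-0.     0.     0.871]
```

Call:
step_arm(
  rows=[
    [[-0.03,-0.04,0.9],[0,0,-0.03],-1],
    [[0,0,0.9],[0,0,0],-1],
    [[0,0,0.5],[0,0,0],-1],
    [[0,0,0.15],[0,0,0],-1],
    [[0,0,0],[0,0,0],-1],
    [[0,0,0],[0,0,0],-1],
  ],
)

```text
time: 54.35
ee_pos: [0.4909, 0.2708, 0.0924]
orientation: [0.001, -0.215, 0.977, 0.0]
force: [0.2, 0.7, -0.2]
grip_width: 0.239
finger_force: 60.8
```

```bash
python3 -c "
from h import *
plan(204.85,(.4901,.27,.085))"
```

```text
t 54.35 at [0.4909 0.2708 0.0924] yaw -155.14 F [ 0.2  0.7 -0.2] w 0.239 ff 60.8 j7 0.83
 turn z units 0.0 (-0.0deg)
 shift tot [ 0.03 -0.01  0.19] 1 rows of [ 0.027 -0.009  0.186]
```

Call:
step_arm(
  rows=[
    [[0.02,0,0.1],[0,0,0],-1],
    [[0,0,0.05],[0,0,0],-1],
    [[0,0,0.02],[0,0,0],-1],
    [[0,0,0],[0,0,0],-1],
    [[0,0,0],[0,0,0],-1],
  ],
)

```text
time: 54.85
ee_pos: [0.49, 0.2697, 0.0851]
orientation: [0.0, -0.215, 0.977, 0.0]
force: [0.4, -0.8, 3.5]
grip_width: 0.238
finger_force: 61.2
```

Call:
step_arm(
  rows=[
    [[0,0,0.02],[0,0,0],-1],
    [[0,0,0],[0,0,0],-1],
    [[0,0,0],[0,0,0],-1],
  ],
)

```text
time: 55.15
ee_pos: [0.49, 0.2697, 0.084]
orientation: [0.0, -0.215, 0.977, 0.0]
force: [1.7, -1.3, 4.2]
grip_width: 0.238
finger_force: 61.3
```

Call:
step_arm(
  rows=[
    [[0,0,0],[0,0,0],-0.4],
    [[0,0,0],[0,0,0],-0.3],
    [[0,0,0],[0,0,0],-0.1],
    [[0,0,0],[0,0,0],-0.1],
    [[0,0,-0.4],[0,0,0],-0.1],
    [[0,0,-1],[0,0,0],-0.1],
    [[0,0,-1],[0,0,0],0],
    [[0,0,-1],[0,0,0],0.2],
    [[0,0,-1],[0,0,0],0.2],
    [[0,0,0],[0,0,0],0.2],
  ],
)

```text
time: 56.15
ee_pos: [0.4922, 0.2731, 0.2667]
orientation: [0.006, -0.215, 0.977, 0.002]
force: [0.9, -0.4, 0.4]
grip_width: 0.595
finger_force: 0.0
```

Call:
step_arm(
  rows=[
    [[0,0,0],[0,0,0],0.2],
    [[0,0,0],[0,0,0],0.2],
  ],
)

```text
time: 56.35
ee_pos: [0.4888, 0.2687, 0.2591]
orientation: [-0.001, -0.215, 0.977, -0.001]
force: [-0.5, 0.2, -0.2]
grip_width: 0.596
finger_force: 0.0
```

```bash
python3 stk.py w20 2; python3 -c "
from h import *
plan((.44,.02,.26),86,(.44,.02,.165))"
```

```text
t 56.4 at [0.4886 0.2686 0.2586] yaw -155.15 F [0.3 0.  0.2] w 0.6 ff 0.0 j7 1.04
slat px [322. 175.] centre 0.4884 0.2693 size 128.2 21.6 dir 25.1 z 0.1273
slat px [443. 175.] centre 0.4439 0.3634 size 128.2 22.8 dir 24.6 z 0.1272
deck frame n,m mm [ -0.7 -53.9] dir-114.85 -89.8
deck frame n,m mm [-1.5 50.2] dir-114.85 -90.3
t 56.4 at [0.4886 0.2686 0.2586] yaw -155.15 F [0.3 0.  0.2] w 0.6 ff 0.0 j7 1.04
 shift tot [ 3.72 -5.13 -0.03] 6 rows of [ 0.619 -0.855 -0.006]
 turn z units 23.77 (-118.9deg)
 shift tot [0.   0.   2.38] 3 rows of [0.    0.    0.792]
```

Layer 2 is complete. Last tray-A slat next.

Call:
step_arm(
  rows=[
    [[0.6,-0.85,0],[0,0,0],0.2],
    [[0.6,-0.85,0],[0,0,0],0.2],
    [[0.6,-0.85,0],[0,0,0],0.2],
    [[0.6,-0.85,0],[0,0,0],0.2],
    [[0.6,-0.85,0],[0,0,0],0.2],
    [[0.6,-0.88,0],[0,0,0],0.2],
    [[0,0,0],[0,0,1],0.2],
    [[0,0,0],[0,0,1],0.2],
    [[0,0,0],[0,0,1],0.2],
    [[0,0,0],[0,0,1],0.2],
  ],
)

```text
time: 57.4
ee_pos: [0.4439, 0.0224, 0.2585]
orientation: [-0.002, -0.04, 0.999, 0.0]
force: [0.8, -0.4, 0.3]
grip_width: 0.599
finger_force: 0.0
```

Call:
step_arm(
  rows=[
    [[0,0,0],[0,0,1],0.2],
    [[0,0,0],[0,0,1],0.2],
    [[0,0,0],[0,0,1],0.2],
    [[0,0,0],[0,0,1],0.2],
    [[0,0,0],[0,0,1],0.2],
    [[0,0,0],[0,0,1],0.2],
    [[0,0,0],[0,0,1],0.2],
    [[0,0,0],[0,0,1],0.2],
    [[0,0,0],[0,0,1],0.2],
    [[0,0,0],[0,0,1],0.2],
  ],
)

```text
time: 58.4
ee_pos: [0.4439, 0.0227, 0.2584]
orientation: [-0.002, 0.385, 0.923, -0.001]
force: [-0.5, -0.1, 0.4]
grip_width: 0.597
finger_force: 0.0
```

Call:
step_arm(
  rows=[
    [[0,0,0.4],[0,0,1],0.2],
    [[0,0,0.4],[0,0,1],0.2],
    [[0,0,0.4],[0,0,1],0.2],
    [[0,0,0.4],[0,0,1],0.2],
    [[0,0,0.4],[0,0,1],0.2],
    [[0,0,0.3],[0,0,1],0.2],
    [[0,0,0],[0,0,1],0.2],
    [[0,0,0],[0,0,1],0.2],
    [[0,0,0],[0,0,1],0.2],
    [[0,0,0],[0,0,0.8],0.2],
  ],
)

```text
time: 59.4
ee_pos: [0.4438, 0.0228, 0.1665]
orientation: [-0.001, 0.733, 0.68, -0.001]
force: [-0.8, 0.2, -0.1]
grip_width: 0.604
finger_force: 0.0
```

Call:
step_arm(
  rows=[
    [[0,0,0],[0,0,0],0.2],
    [[0,0,0],[0,0,0],0.2],
    [[0,0,0],[0,0,0],0.2],
  ],
)

```text
time: 59.7
ee_pos: [0.4447, 0.0229, 0.1674]
orientation: [-0.0, 0.732, 0.682, -0.0]
force: [-0.9, -0.1, 0.4]
grip_width: 0.599
finger_force: 0.0
```

```bash
python3 pk.py w21
```

```text
slat px [306. 177.] centre 0.4295 0.0203 size 128.2 21.8 dir 86.4 z 0.0264
t 59.75 at [0.4448 0.0229 0.1675] yaw 85.9 F [0.4 0.5 0.7] w 0.601 ff 0.0 j7 -0.44
 turn z units -0.11 (0.5deg)
 shift tot [-0.09 -0.38  4.66] 5 rows of [-0.018 -0.076  0.932]
```

Call:
step_arm(
  rows=[
    [[-0.09,-0.38,1],[0,0,-0.1],0.2],
    [[0,0,1],[0,0,0],0.2],
    [[0,0,1],[0,0,0],0.2],
    [[0,0,0.8],[0,0,0],0.2],
    [[0,0,0.5],[0,0,0],0.2],
    [[0,0,0.32],[0,0,0],0.2],
    [[0,0,0],[0,0,0],0.2],
    [[0,0,0],[0,0,0],0.2],
  ],
)

```text
time: 60.55
ee_pos: [0.4298, 0.0205, -0.017]
orientation: [-0.0, 0.729, 0.684, -0.0]
force: [0.2, -0.0, 0.1]
grip_width: 0.6
finger_force: 0.0
```

```bash
python3 -c "
from h import *
plan((.4295,.0203,-.019))"
```

```text
t 60.55 at [ 0.4298  0.0205 -0.017 ] yaw 86.37 F [ 0.2 -0.   0.1] w 0.6 ff 0.0 j7 -0.68
 shift tot [-0.   -0.01  0.05] 1 rows of [-0.005 -0.006  0.05 ]
```

Call:
step_arm(
  rows=[
    [[0,0,0],[0,0,0],-1],
    [[0,0,0],[0,0,0],-1],
    [[0,0,0],[0,0,0],-1],
    [[0,0,0],[0,0,0],-1],
    [[0,0,0],[0,0,0],-1],
    [[0,0,0],[0,0,0],-1],
  ],
)

```text
time: 61.15
ee_pos: [0.4304, 0.0204, -0.0159]
orientation: [0.001, 0.729, 0.684, 0.001]
force: [-0.1, 0.7, 5.1]
grip_width: 0.241
finger_force: 59.2
```

Call:
step_arm(
  rows=[
    [[0,0,-0.6],[0,0,0],-1],
    [[0,0,-1],[0,0,0],-1],
    [[0,0,-1],[0,0,0],-1],
    [[0,0,-1],[0,0,0],-1],
    [[0,0,-1],[0,0,0],-1],
    [[0,0,-1],[0,0,0],-1],
    [[0,0,0],[0,0,0],-1],
  ],
)

```text
time: 61.85
ee_pos: [0.4333, 0.0208, 0.2122]
orientation: [0.004, 0.73, 0.684, 0.004]
force: [-0.0, -0.2, -0.1]
grip_width: 0.241
finger_force: 58.9
```

```bash
python3 -c "
from h import *
plan((.5154,.3412,.205),114.85,(.5154,.3412,.107))"
```

```text
t 61.85 at [0.4333 0.0208 0.2122] yaw 86.3 F [-0.  -0.2 -0.1] w 0.241 ff 58.9 j7 -0.4
 shift tot [8.13 1.53 0.18] 9 rows of [0.903 0.17  0.02 ]
 turn z units -5.71 (28.6deg)
 shift tot [0.   0.   2.45] 3 rows of [0.    0.    0.817]
```

Call:
step_arm(
  rows=[
    [[0.9,0.18,0],[0,0,0],-1],
    [[0.9,0.18,0],[0,0,0],-1],
    [[0.9,0.18,0],[0,0,0],-1],
    [[0.9,0.18,0],[0,0,0],-1],
    [[0.9,0.18,0],[0,0,0],-1],
    [[0.91,0.18,0],[0,0,0],-1],
    [[0.91,0.18,0],[0,0,0],-1],
    [[0.91,0.18,0],[0,0,0],-1],
    [[0.91,0.18,0],[0,0,0],-1],
    [[0,0,0],[0,0,-0.7],-1],
  ],
)

```text
time: 62.85
ee_pos: [0.5146, 0.348, 0.2071]
orientation: [-0.002, 0.705, 0.709, 0.002]
force: [-0.1, -0.0, 0.1]
grip_width: 0.239
finger_force: 58.8
```

Call:
step_arm(
  rows=[
    [[0,0,0],[0,0,-1],-1],
    [[0,0,0],[0,0,-1],-1],
    [[0,0,0],[0,0,-1],-1],
    [[0,0,0],[0,0,-1],-1],
    [[0,0,0],[0,0,-1],-1],
    [[0,0,0],[0,0,0],-1],
    [[0,0,0],[0,0,0],-1],
    [[0,0,0],[0,0,0],-1],
  ],
)

```text
time: 63.65
ee_pos: [0.5149, 0.3409, 0.2068]
orientation: [0.0, 0.539, 0.842, -0.0]
force: [0.2, 0.9, -0.7]
grip_width: 0.236
finger_force: 58.8
```

```bash
python3 held.py w22 .5154 .3412 114.85 .107
```

```text
held px 3084 size 105.8 33.4 dir 115.4 top z 0.2496 exp 0.2554 front end mm 64.2 lat mid mm -0.1
t 63.7 at [0.5149 0.341  0.2069] yaw 114.79 F [-0.5 -0.2 -1. ] w 0.24 ff 58.8 j7 -0.57
 shift tot [-0.    0.01  0.  ] 1 rows of [-0.     0.013  0.002]
 turn z units -0.01 (0.1deg)
 shift tot [0.   0.   2.49] 3 rows of [0.    0.    0.831]
```

Call:
step_arm(
  rows=[
    [[0,0.01,0.9],[0,0,0],-1],
    [[0,0,0.9],[0,0,0],-1],
    [[0,0,0.4],[0,0,0],-1],
    [[0,0,0.15],[0,0,0],-1],
    [[0,0,0],[0,0,0],-1],
    [[0,0,0],[0,0,0],-1],
  ],
)

```text
time: 64.3
ee_pos: [0.5162, 0.3424, 0.1144]
orientation: [0.0, 0.538, 0.843, 0.001]
force: [0.3, -0.1, -0.1]
grip_width: 0.241
finger_force: 58.8
```

```bash
python3 -c "
from h import *
plan((.5154,.3412,.107))"
```

```text
t 64.3 at [0.5162 0.3424 0.1144] yaw 114.86 F [ 0.3 -0.1 -0.1] w 0.241 ff 58.8 j7 -0.66
 shift tot [-0.02 -0.03  0.18] 1 rows of [-0.019 -0.032  0.184]
```

Call:
step_arm(
  rows=[
    [[0,-0.01,0.1],[0,0,0],-1],
    [[0,0,0.05],[0,0,0],-1],
    [[0,0,0.02],[0,0,0],-1],
    [[0,0,0],[0,0,0],-1],
    [[0,0,0],[0,0,0],-1],
  ],
)

```text
time: 64.8
ee_pos: [0.5155, 0.3415, 0.1067]
orientation: [0.0, 0.538, 0.843, 0.0]
force: [-0.6, -0.4, 3.5]
grip_width: 0.236
finger_force: 59.1
```

Call:
step_arm(
  rows=[
    [[0,0,0.02],[0,0,0],-1],
    [[0,0,0],[0,0,0],-1],
    [[0,0,0],[0,0,0],-1],
  ],
)

```text
time: 65.1
ee_pos: [0.5154, 0.3415, 0.1056]
orientation: [0.0, 0.538, 0.843, 0.0]
force: [1.8, 0.2, 2.1]
grip_width: 0.242
finger_force: 59.2
```

Call:
step_arm(
  rows=[
    [[0,0,0],[0,0,0],-0.4],
    [[0,0,0],[0,0,0],-0.3],
    [[0,0,0],[0,0,0],-0.1],
    [[0,0,0],[0,0,0],-0.1],
    [[0,0,-0.4],[0,0,0],-0.1],
    [[0,0,-1],[0,0,0],-0.1],
    [[0,0,-1],[0,0,0],0],
    [[0,0,-1],[0,0,0],0.2],
    [[0,0,-1],[0,0,0],0.2],
    [[0,0,0],[0,0,0],0.2],
  ],
)

```text
time: 66.1
ee_pos: [0.5176, 0.3449, 0.2892]
orientation: [0.002, 0.538, 0.843, 0.006]
force: [1.1, 0.5, 0.8]
grip_width: 0.602
finger_force: 0.0
```

Call:
step_arm(
  rows=[
    [[0,0,0],[0,0,0],0.2],
    [[0,0,0],[0,0,0],0.2],
  ],
)

```text
time: 66.3
ee_pos: [0.5144, 0.3404, 0.2808]
orientation: [-0.0, 0.538, 0.843, -0.001]
force: [0.3, 0.5, -0.8]
grip_width: 0.607
finger_force: 0.0
```

```bash
python3 stk.py w23 3; python3 - <<'E'
from h import *
p,d,m=snap('top','t23');P=cloud(d,m);hs=cv2.cvtColor(p,cv2.COLOR_RGB2HSV).astype(int)
k=(P[...,2]>.014)&(P[...,2]<.04)&(hs[...,0]<20)&(hs[...,1]>90);k[:150]=0;k[240:]=0;k[:,:380]=0;k[:,500:]=0
n,l,s,c=cv2.connectedComponentsWithStats(k.astype(np.uint8))
for i in range(1,n):
    if s[i,4]>60: print(c[i],s[i,4],np.nanmedian(P[l==i],0),cv2.minAreaRect((ray(m,np.argwhere(l==i)[:,::-1],.022)[:,:2]*1000).astype(np.float32)))
g=(hs[...,0]>50)&(hs[...,0]<75)&(hs[...,1]>120)&(P[...,0]>.35)&(P[...,0]<.6)&(P[...,1]<-.4)&(P[...,1]>-.65)&(P[...,2]>.03)
print('feed',g.sum(),np.percentile(P[g],[2,50,98],axis=0))
plan((.515,-.4,.285))
E
```

```text
t 66.35 at [0.5143 0.3403 0.2802] yaw 114.85 F [0.5 0.  0.5] w 0.6 ff 0.0 j7 -0.52
slat px [323. 175.] centre 0.5146 0.3413 size 128.0 21.8 dir 114.9 z 0.1494
deck frame n,m mm [53.3  0.5] dir-114.85 0.0
[453.02290076 200.30916031] 262 [ 0.47942682 -0.43487521  0.02122666] ((478.9638366699219, -433.96148681640625), (24.08629035949707, 129.38330078125), 73.72023010253906)
feed 355 [[ 0.43807053 -0.56890551  0.09643885]
 [ 0.46291959 -0.53356132  0.12922113]
 [ 0.50049825 -0.5150442   0.15795665]]
t 66.4 at [0.5143 0.3403 0.28  ] yaw 114.85 F [ 0.4 -0.  -0.2] w 0.605 ff 0.0 j7 -0.52
 shift tot [-16.8   -7.76  -0.13] 17 rows of [-0.988 -0.457 -0.007]
```

Layer 3's first slat is good (n=53.3, m=0.5). The knocked slat lies at (0.479, -0.434) in direction 163.7°, about 60 mm clear of the bottle.

Call:
step_arm(
  rows=[
    [[-0.95,-0.5,0],[0,0,0],0.2],
    [[-0.95,-0.5,0],[0,0,0],0.2],
    [[-0.95,-0.5,0],[0,0,0],0.2],
    [[-0.95,-0.5,0],[0,0,0],0.2],
    [[-0.95,-0.5,0],[0,0,0],0.2],
    [[-0.95,-0.5,0],[0,0,0],0.2],
    [[-0.95,-0.5,0],[0,0,0],0.2],
    [[-0.95,-0.5,0],[0,0,0],0.2],
    [[-0.95,-0.5,0],[0,0,0],0.2],
    [[-0.95,-0.5,0],[0,0,0],0.2],
  ],
)

```text
time: 67.4
ee_pos: [0.4922, -0.0893, 0.2804]
orientation: [-0.001, 0.538, 0.843, -0.0]
force: [0.3, -0.0, -0.4]
grip_width: 0.599
finger_force: 0.0
```

Call:
step_arm(
  rows=[
    [[-0.96,-0.5,0],[0,0,0],0.2],
    [[-0.96,-0.5,0],[0,0,0],0.2],
    [[-0.96,-0.5,0],[0,0,0],0.2],
    [[-0.96,-0.5,0],[0,0,0],0.2],
    [[-0.96,-0.5,0],[0,0,0],0.2],
    [[-0.96,-0.5,0],[0,0,0],0.2],
    [[-0.96,-0.46,0],[0,0,0],0.2],
    [[-0.96,-0.45,0],[0,0,0],0.2],
    [[0,0,0],[0,0,-1],0.2],
    [[0,0,0],[0,0,-1],0.2],
  ],
)

```text
time: 68.4
ee_pos: [0.479, -0.4338, 0.2793]
orientation: [-0.002, 0.463, 0.886, 0.0]
force: [-0.3, 1.2, -0.8]
grip_width: 0.595
finger_force: 0.0
```

Call:
step_arm(
  rows=[
    [[0,0,0.4],[0,0,-1],0.2],
    [[0,0,0.5],[0,0,-1],0.2],
    [[0,0,0.5],[0,0,-1],0.2],
    [[0,0,0.5],[0,0,-1],0.2],
    [[0,0,0.5],[0,0,-1],0.2],
    [[0,0,0.4],[0,0,-1],0.2],
    [[0,0,0],[0,0,-1],0.2],
    [[0,0,0],[0,0,-0.8],0.2],
    [[0,0,0],[0,0,0],0.2],
    [[0,0,0],[0,0,0],0.2],
  ],
)

```text
time: 69.4
ee_pos: [0.48, -0.4318, 0.1685]
orientation: [-0.001, 0.141, 0.99, 0.001]
force: [0.4, -0.5, -0.7]
grip_width: 0.601
finger_force: 0.0
```

```bash
sed 's/r=slats(f)/r=slats(f,.017,.027,.022)/' pk.py > pk2.py; python3 pk2.py w24; python3 - <<'E'
from h import *
p,d,m=load('w24');P=cloud(d,m);o,t,y=pose()
# lateral profile of heights near slat centre
a=np.radians(163.7);dr=np.array([np.cos(a),np.sin(a)]);no=np.array([dr[1],-dr[0]])
c=np.array([.479,-.434]);q=P.reshape(-1,3);s=(q[:,:2]-c)@dr;l=(q[:,:2]-c)@no*1000
for b in range(-80,80,5):
    k=(abs(s)<.03)&(l>=b)&(l<b+5); 
    if k.any(): print(b,k.sum(),np.round(np.nanpercentile(q[k,2],[10,50,95]),3),end='; ')
E
```

```text
slat px [316. 170.] centre 0.4766 -0.4363 size 128.3 21.4 dir 163.5 z 0.0203
t 69.45 at [ 0.4802 -0.4319  0.1688] yaw 163.78 F [-0.5  0.4 -0.7] w 0.599 ff 0.0 j7 1.57
 turn z units 0.06 (-0.3deg)
 shift tot [ 0.05 -0.13  4.69] 5 rows of [ 0.011 -0.026  0.939]
-80 1177 [-0.002  0.063  0.113]; -75 312 [-0.003 -0.002 -0.   ]; -70 301 [-0.002 -0.002 -0.   ]; -65 354 [-0.002 -0.001  0.277]; -60 1390 [-0.002  0.268  0.277]; -55 2341 [-0.001  0.26   0.276]; -50 3343 [0.245 0.259 0.275]; -45 2247 [-0.001  0.253  0.259]; -40 1451 [-0.002  0.25   0.253]; -35 1201 [-0.002  0.23   0.256]; -30 1935 [-0.001  0.24   0.27 ]; -25 3411 [0.201 0.236 0.279]; -20 1667 [-0.002  0.272  0.281]; -15 1140 [0.02  0.274 0.282]; -10 874 [0.02  0.269 0.276]; -5 846 [0.02  0.27  0.276]; 0 759 [0.02  0.27  0.276]; 5 794 [-0.001  0.27   0.276]; 10 840 [-0.002  0.27   0.276]; 15 1133 [-0.002  0.274  0.282]; 20 1687 [-0.001  0.272  0.281]; 25 3415 [0.2   0.236 0.28 ]; 30 2015 [0.005 0.24  0.271]; 35 1206 [0.004 0.23  0.256]; 40 1460 [0.004 0.25  0.253]; 45 2174 [0.005 0.253 0.258]; 50 3400 [0.245 0.259 0.274]; 55 2367 [0.005 0.26  0.276]; 60 1451 [0.004 0.267 0.277]; 65 391 [0.004 0.005 0.277]; 70 316 [0.003 0.004 0.005]; 75 323 [0.003 0.004 0.006];
```

Call:
step_arm(
  rows=[
    [[0.05,-0.13,1],[0,0,0.06],0],
    [[0,0,1],[0,0,0],0],
    [[0,0,1],[0,0,0],0],
    [[0,0,0.8],[0,0,0],0],
    [[0,0,0.5],[0,0,0],0],
    [[0,0,0.4],[0,0,0],0],
    [[0,0,0],[0,0,0],0],
    [[0,0,0],[0,0,0],0],
  ],
)

```text
time: 70.25
ee_pos: [0.4777, -0.4368, -0.0181]
orientation: [0.0, 0.143, 0.99, -0.0]
force: [-0.0, 0.8, 0.3]
grip_width: 0.504
finger_force: 0.0
```

Call:
step_arm(
  rows=[
    [[0,0,0],[0,0,0],-1],
    [[0,0,0],[0,0,0],-1],
    [[0,0,0],[0,0,0],-1],
    [[0,0,0],[0,0,0],-1],
    [[0,0,0],[0,0,0],-1],
    [[0,0,0],[0,0,0],-1],
  ],
)

```text
time: 70.85
ee_pos: [0.4783, -0.4374, -0.0168]
orientation: [0.001, 0.143, 0.99, -0.001]
force: [-0.1, 1.6, 6.9]
grip_width: 0.235
finger_force: 60.8
```

```bash
python3 -c "
from h import *
o,t,y=pose()
plan((t[0],t[1],.21),(.4174,.2958,.21),114.85)"
```

```text
t 70.85 at [ 0.4783 -0.4374 -0.0168] yaw 163.54 F [-0.1  1.6  6.9] w 0.235 ff 60.8 j7 1.41
 shift tot [ 0.    0.   -5.67] 6 rows of [ 0.     0.    -0.945]
 shift tot [ 6.65 17.15 -0.  ] 18 rows of [ 0.37   0.953 -0.   ]
 turn z units 9.74 (-48.7deg)
```

Call:
step_arm(
  rows=[
    [[0,0,-0.6],[0,0,0],-1],
    [[0,0,-0.95],[0,0,0],-1],
    [[0,0,-1],[0,0,0],-1],
    [[0,0,-1],[0,0,0],-1],
    [[0,0,-1],[0,0,0],-1],
    [[0,0,-1],[0,0,0],-1],
    [[0.37,0.95,0],[0,0,0],-1],
    [[0.37,0.95,0],[0,0,0],-1],
    [[0.37,0.95,0],[0,0,0],-1],
    [[0.37,0.95,0],[0,0,0],-1],
  ],
)

```text
time: 71.85
ee_pos: [0.4628, -0.2726, 0.2039]
orientation: [0.0, 0.143, 0.99, -0.0]
force: [-0.4, 0.3, -0.7]
grip_width: 0.235
finger_force: 60.1
```

Call:
step_arm(
  rows=[
    [[0.37,0.95,0],[0,0,0],-1],
    [[0.37,0.95,0],[0,0,0],-1],
    [[0.37,0.95,0],[0,0,0],-1],
    [[0.37,0.95,0],[0,0,0],-1],
    [[0.37,0.95,0],[0,0,0],-1],
    [[0.37,0.95,0],[0,0,0],-1],
    [[0.37,0.95,0],[0,0,0],-1],
    [[0.37,0.95,0],[0,0,0],-1],
    [[0.37,0.95,0],[0,0,0],-1],
    [[0.37,0.95,0],[0,0,0],-1],
  ],
)

```text
time: 72.85
ee_pos: [0.4286, 0.1336, 0.2038]
orientation: [0.001, 0.143, 0.99, -0.0]
force: [1.2, 0.6, 0.1]
grip_width: 0.236
finger_force: 60.1
```

Call:
step_arm(
  rows=[
    [[0.37,0.96,0],[0,0,0],-1],
    [[0.37,0.96,0],[0,0,0],-1],
    [[0.37,0.96,0],[0,0,0],-1],
    [[0.36,0.96,0],[0,0,0],-1],
    [[0,0,0],[0,0,0.9],-1],
    [[0,0,0],[0,0,0.9],-1],
    [[0,0,0],[0,0,0.9],-1],
    [[0,0,0],[0,0,0.9],-1],
    [[0,0,0],[0,0,0.9],-1],
    [[0,0,0],[0,0,0.9],-1],
  ],
)

```text
time: 73.85
ee_pos: [0.4159, 0.296, 0.2036]
orientation: [0.0, 0.372, 0.928, 0.0]
force: [0.2, 0.1, -0.9]
grip_width: 0.235
finger_force: 60.1
```

Call:
step_arm(
  rows=[
    [[0,0,0],[0,0,0.9],-1],
    [[0,0,0],[0,0,0.9],-1],
    [[0,0,0],[0,0,0.9],-1],
    [[0,0,0],[0,0,0.9],-1],
    [[0,0,0],[0,0,0.74],-1],
    [[0,0,0],[0,0,0],-1],
    [[0,0,0],[0,0,0],-1],
    [[0,0,0],[0,0,0],-1],
  ],
)

```text
time: 74.65
ee_pos: [0.416, 0.2962, 0.2035]
orientation: [0.0, 0.538, 0.843, 0.0]
force: [0.4, 0.3, -0.5]
grip_width: 0.238
finger_force: 60.1
```

```bash
sed -i 's/\.0266/.0175/' held.py; python3 held.py w25 .4174 .2958 114.85 .113
```

```text
held px 13575 size 116.4 35.5 dir 114.64 top z 0.2407 exp 0.243 front end mm 66.0 lat mid mm -0.3
t 74.7 at [0.4161 0.2962 0.2035] yaw 114.89 F [ 1.1  1.1 -0.8] w 0.239 ff 60.1 j7 -0.56
 shift tot [-0.02  0.02 -0.  ] 1 rows of [-0.023  0.025 -0.001]
 turn z units 0.01 (-0.0deg)
 shift tot [0.   0.   2.26] 3 rows of [0.    0.    0.754]
```

Call:
step_arm(
  rows=[
    [[-0.04,0.02,0.9],[0,0,0],-1],
    [[0,0,0.8],[0,0,0],-1],
    [[0,0,0.3],[0,0,0],-1],
    [[0,0,0.1],[0,0,0],-1],
    [[0,0,0],[0,0,0],-1],
    [[0,0,0],[0,0,0],-1],
  ],
)

```text
time: 75.3
ee_pos: [0.4183, 0.296, 0.1205]
orientation: [0.0, 0.538, 0.843, 0.001]
force: [0.7, 1.1, 0.0]
grip_width: 0.236
finger_force: 60.1
```

```bash
python3 -c "
from h import *
plan((.4178,.295,.112))"
```

```text
t 75.3 at [0.4183 0.296  0.1205] yaw 114.86 F [0.7 1.1 0. ] w 0.236 ff 60.1 j7 -0.66
 shift tot [-0.02 -0.02  0.21] 1 rows of [-0.018 -0.022  0.212]
```

Call:
step_arm(
  rows=[
    [[0,0,0.1],[0,0,0],-1],
    [[0,0,0.06],[0,0,0],-1],
    [[0,0,0.03],[0,0,0],-1],
    [[0,0,0],[0,0,0],-1],
    [[0,0,0],[0,0,0],-1],
  ],
)

```text
time: 75.8
ee_pos: [0.4176, 0.2952, 0.112]
orientation: [0.0, 0.538, 0.843, 0.0]
force: [-0.8, -0.7, 1.9]
grip_width: 0.237
finger_force: 60.3
```

Call:
step_arm(
  rows=[
    [[0,0,0.02],[0,0,0],-1],
    [[0,0,0],[0,0,0],-1],
    [[0,0,0],[0,0,0],-1],
  ],
)

```text
time: 76.1
ee_pos: [0.4176, 0.2952, 0.1111]
orientation: [0.0, 0.538, 0.843, 0.0]
force: [-0.2, -0.4, 2.6]
grip_width: 0.236
finger_force: 60.4
```

Call:
step_arm(
  rows=[
    [[0,0,0],[0,0,0],-0.4],
    [[0,0,0],[0,0,0],-0.3],
    [[0,0,0],[0,0,0],-0.1],
    [[0,0,0],[0,0,0],-0.1],
    [[0,0,-0.4],[0,0,0],-0.1],
    [[0,0,-1],[0,0,0],-0.1],
    [[0,0,-1],[0,0,0],0],
    [[0,0,-1],[0,0,0],0.2],
    [[0,0,-1],[0,0,0],0.2],
    [[0,0,0],[0,0,0],0.2],
  ],
)

```text
time: 77.1
ee_pos: [0.4203, 0.2983, 0.2926]
orientation: [0.002, 0.538, 0.843, 0.005]
force: [-0.2, 1.0, 0.0]
grip_width: 0.605
finger_force: 0.0
```

Call:
step_arm(
  rows=[
    [[0,0.9,-0.3],[0,0,0],0.2],
    [[0,0.4,0],[0,0,0],0.2],
    [[0,0,0],[0,0,0],0.2],
    [[0,0,0],[0,0,0],0.2],
    [[0,0,0],[0,0,0],0.2],
  ],
)

```text
time: 77.6
ee_pos: [0.4632, 0.3164, 0.298]
orientation: [-0.0, 0.538, 0.843, -0.001]
force: [-0.6, -0.0, -0.4]
grip_width: 0.599
finger_force: 0.0
```

```bash
python3 stk.py w26 3; python3 -c "
from h import *
snap('top','t26')"
```

```text
t 77.65 at [0.4633 0.3165 0.2983] yaw 114.9 F [ 0.4 -0.1  0.3] w 0.599 ff 0.0 j7 -0.46
slat px [267. 170.] centre 0.4173 0.2963 size 127.9 21.8 dir 114.6 z 0.1495
slat px [385. 170.] centre 0.5139 0.341 size 127.7 22.3 dir 114.8 z 0.1493
deck frame n,m mm [-53.9   0.5] dir-114.85 -0.2
deck frame n,m mm [52.5  0.5] dir-114.85 -0.0
```

View pics/w26.png

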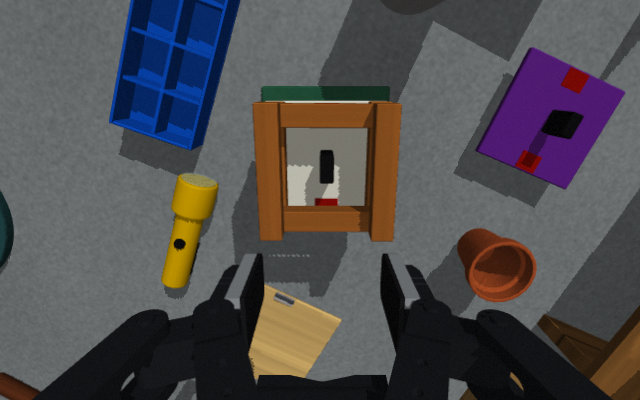

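The picture shows three crossed layers, with the top pair at (267,170) and (385,170) and layer 2 between them. The stack is square round the handle and the bystanders are undisturbed. The robot is clear, so I'm handing in.

```bash
python3 -c "
from h import *
print(arm.job_done())"
```

```text
the job is handed in; nothing more can be done
None
```

The deck is locked level in the stand, and all six slats are stacked on it in three crossed pairs, each within about 2 mm of flush (one second-layer slat possibly up to 4 mm); the job is handed in at about 78 s, verdict not shown.

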